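Set out the side dishes on the bamboo stand

TASK

Set up the bamboo stand for dinner: put the round clear glass dish on the upper step midway between the black bowl and the green box; on the lower step put the amber glass dish straight in front of the black bowl and the square green glass dish straight in front of the green box, its sides parallel to the stand's; and cover the black bowl with its bamboo lid, properly seated. Each dish stands upright in the middle of its step's depth. Set everything down gently rather than dropping it, and leave the bowl, the salt jar and the white cup where they are.

Things in the scene. Friction and masses are not known exactly. Their poses are not given: they have to be found in the camera images.
- stand: Fixed two-step bamboo stand, 240 mm deep (its x) by 360 mm wide (its y), turned a little. Origin on the counter under its centre; x points from the low front step (robot side) to the high rear step, y to the left along the steps. Each step is a flat rimless board 120 mm deep: the lower one centred at x = -60 mm, top at z = 45 mm; the upper at x = +60 mm, top at z = 115 mm.
- bowl: Matte black ceramic bowl (loose, 0.4 kg), 96 mm across the rim, 55 mm high, wall 4 mm. It stands on the upper step, centred in its depth, 120 mm left or right of the stand's middle. Origin at the centre of its underside. It stays where it is.
- box: Green plastic box with a shut flip lid, fixed on the upper step on the other side of the stand's middle from the bowl (120 mm from it), centred in the depth. About 106 mm square, 57 mm high. Origin at the centre of its underside.
- clear_dish_mid (a point): Round dish of clear, faintly blue glass (the largest one), 66 mm across, 44 mm high, straight-sided and open at the top, wall 4.5 mm, 0.15 kg. Point at its centre, half-way up; z up.
- amber_dish_mid (a point): Round dish of amber glass, 58 mm across, 38 mm high, straight-sided and open at the top, wall 4.5 mm, 0.11 kg. Point at its centre, half-way up; z up.
- green_dish_mid (a point): Square dish of green glass, 56 mm by 56 mm, 36 mm high, upright sides, open at the top, wall 4.5 mm, 0.12 kg. Point at its centre, half-way up; x and y square to its sides, z up.
- lid_knob (a point): Bamboo lid of the black bowl: disc 100 mm across, 8 mm thick; beneath it a locating disc 72 mm across, 5 mm deep, that drops inside the bowl's rim (6 mm play all round); on top a round knob 26 mm across, 22 mm tall; 35 mm high in all, 0.08 kg. Point at the knob's centre, 24 mm above the lid's lowest face, z up; 74 mm above the bowl's underside when seated.
- salt_jar: Glass salt jar with a cork, 50 mm across, 58 mm high, loose, not to be disturbed. Origin at the centre of its underside.
- tea_cup: White porcelain cup without handle, 56 mm across the rim, 50 mm high, loose, not to be disturbed. Origin at the centre of its underside.
Not all that is in view belongs to the job. Leave any pink or purple look-alike of the part that bears amber_dish_mid alone.

How it is judged (in metres and radians):
At the end, for the whole second after the job is handed in: Dishes upright on their steps, within 15 mm of midway between / straight in front of their references and 28 mm of the middle of the step's depth; green dish parallel to the stand within 12 degrees; lid seated level, within 10 mm of the bowl's centre; all released and at rest (x of clear_dish_mid in the frame of stand between 0.032 and 0.088 m and z of clear_dish_mid in the frame of stand between 0.131 and 0.143 m and angle between each of clear_dish_mid, amber_dish_mid, green_dish_mid, lid_knob's own z axis and vertical below 0.1 rad and linear speed of each of clear_dish, amber_dish, green_dish, bowl_lid, bowl below 0.02 m/s and angular speed of each of clear_dish, amber_dish, green_dish below 0.2 rad/s and horizontal distance between clear_dish_mid and bowl below 0.136 m and horizontal distance between clear_dish_mid and box below 0.136 m and x of amber_dish_mid in the frame of stand between -0.088 and -0.032 m and z of amber_dish_mid in the frame of stand between 0.058 and 0.07 m and ((y of bowl in the frame of stand above 0 m and y of amber_dish_mid in the frame of stand between 0.105 and 0.135 m) or (y of bowl in the frame of stand below 0 m and y of amber_dish_mid in the frame of stand between -0.135 and -0.105 m)) and x of green_dish_mid in the frame of stand between -0.088 and -0.032 m and z of green_dish_mid in the frame of stand between 0.057 and 0.069 m and ((y of box in the frame of stand above 0 m and y of green_dish_mid in the frame of stand between 0.105 and 0.135 m) or (y of box in the frame of stand below 0 m and y of green_dish_mid in the frame of stand between -0.135 and -0.105 m)) and (angle between the x axis of green_dish_mid and the x axis of stand, either way round below 0.22 rad or angle between the y axis of green_dish_mid and the x axis of stand, either way round below 0.22 rad) and horizontal distance between lid_knob and bowl below 0.01 m and z of lid_knob in the frame of bowl between 0.07 and 0.078 m and angle between bowl's own z axis and vertical below 0.08 rad); the robot touches nothing.
It fails at once if the bowl, the salt jar or the white cup is shifted by more than 20 mm (distance of any of bowl, salt_jar, tea_cup from where it was at the start of the episode above 0.02 m).
It fails at once if a dish or the lid is let fall (freely, from more than about 25 mm) ((linear speed of clear_dish above 0.7 m/s and contact force between clear_dish and the fingers below 0.05 N) or (linear speed of amber_dish above 0.7 m/s and contact force between amber_dish and the fingers below 0.05 N) or (linear speed of green_dish above 0.7 m/s and contact force between green_dish and the fingers below 0.05 N) or (linear speed of bowl_lid above 0.7 m/s and contact force between bowl_lid and the fingers below 0.05 N)).
It also fails if it takes over 112 s, if anything falls off the work surface, if the arm or the gripper's body presses on something with over 40 N, if the wrist force passes 120 N, or if a joint passes its speed limit or range.

ROBOT

A 6-joint arm with a two-finger parallel gripper is mounted at the origin on the work surface. World frame = base frame: x ahead of the robot, y to its left, z up, the work surface at z = 0. Lengths are in mm, angles in rad, forces in N, time in s.
With the tool pointing down it reaches from about 275 to 725 mm from the base axis. Payload 15.9 kg.
Tool frame: the origin (TCP) lies midway between the tips of the shut fingers; the grasp point (between the pads) lies 19 mm behind it; z points along the fingers, y is the direction in which the jaws open and shut (so a half turn about z gives the same grasp; the last joint's range is limited). The gripper opens to 85 mm and grips with 20 to 120 N. Pads are 22 mm wide; open, the fingers measure 114 mm over their backs; the gripper's body (76 mm by 85 mm) begins 54 mm behind the grasp point. The pads swing forward as they close: fully open they stand 13 mm farther back than shut.
Start: joints at [1.295, 0.213, -0.034, 1.323, 0, 1.571], TCP at [136.153, 481.09, 231.306] pointing down, gripper open.
Joint ranges: [-2.98, 2.98], [-0.74, 1.72], [-1.14, 1.35], [-2.1, 2.04], [-1.57, 1.44], [-3.14, 3.14]. Speed limits (rad/s): [1.89, 1.89, 2.39, 2.57, 3.14, 3.14].

INTERFACE

Orientations are given as a rotation vector (axis times angle).
In Python, from rig import manip, cams, workorder gives the robot as it stands.
- The arm moves only by the tool move_arm, never from a script. Its argument "commands" is a list of rows, each a list of 7 numbers: the opening, from 0 (shut) to 1 (fully open), then the shift along the tool's x, y, z in cm, then the turn, a rotation vector about the tool's x, y, z in degrees. A call has 1 to 8 rows; each row shifts and turns the pose as measured when the row begins, along the tool's axes as they then stand; what a row does not reach is not made up. A row lasts 1/12 s, in which the tool goes at most 41.7 mm and 7.16 degrees, less where a joint would pass 70% of its speed; a pose out of reach is approached as far as the arm can. A call with a gripper value outside its range is refused whole. The fingers move at their own pace and stop on an object; the grip force is fixed at half the most. Time passes only in rows, so rows that do not move let the fingers close. It gives the time, the measured TCP pose, the force and the opening at its end, in the units of the state.
- manip.read_state(): the state, without advancing time (a new reading comes with each control period).
- cams.capture(name): name is "scene" or "top"; returns the picture (384x512x3 uint8, red, green, blue); there is no depth.
- cams.camera_params(name): a dict with "camera_matrix" (3x3 intrinsics, pixels), "dist" ([k1, k2, p1, p2, k3] as OpenCV has them; the pictures are not rectified), "pose" (4x4, takes a point from camera to world coordinates). Camera axes: x right, y up, looking along -z (the intrinsics and any distortion apply to the point x, -y, -z); pixel columns grow to the right and rows downward; lengths in mm; the calibration is good to about 2 mm. A picture is of the moment at which its call begins. camera_params takes no time and is no camera call.
- workorder.finish_job(): hands the job in, once; it reports no verdict.
The state is a dict: "t": time; "joint_pos": joint angles; "dq": joint speeds; "joint_efforts": joint torques, N m; "position": TCP position; "tool_rot": TCP orientation; "force": force on the tool from outside, world axes, zero at the start; "moment": the same for the moment, N m; "finger_gap": finger opening in mm.
Only numpy, scipy, OpenCV 4.12 (cv2) and the standard library are available. Lean on these libraries where they do the work, as an engineer would, in place of code of your own. Each camera call takes 0.05 s, during which the arm holds its last target.

## Working session

There is one attempt and no reset: what is moved stays moved. The work goes in short steps, Python scripts to look and compute and a tool call to move; the robot and the scene stay as the last step left them, time stands still between calls to the robot, and variables do not carry over. Pictures are saved under pics/ and viewed, and the job is handed in when it is done.

Besides the shell and the picture viewer there is one more tool, called after ">>>" as name(argument=value, ...), one argument or row to a line, values as JSON. move_arm: Moves the arm, as the interface text tells. Its arguments: {"type":"object","properties":{"commands":{"type":"array","items":{"type":"array","items":{"type":"number"}}}},"required":["commands"]}

```bash
ls; mkdir -p pics; python3 - <<'E'
from rig import manip,cams
import cv2,numpy as np
np.set_printoptions(precision=3,suppress=True)
print(manip.read_state())
for n in("scene","top"):
    im=cams.capture(n); cv2.imwrite(f"pics/{n}0.png",cv2.cvtColor(im,cv2.COLOR_RGB2BGR))
    p=cams.camera_params(n); print(n,p)
E
```

```text
pics
{'t': 0.0, 'joint_pos': array([ 1.295,  0.213, -0.035,  1.324,  0.   ,  1.571]), 'dq': array([-0.001, -0.   ,  0.   ,  0.001,  0.001, -0.   ]), 'joint_efforts': array([ -0.   , -68.615,  48.712,   0.017,   0.   ,  -0.   ]), 'position': array([136.075, 480.772, 230.818]), 'tool_rot': array([-0.432, -3.112,  0.002]), 'force': array([ 0.551, -0.016, -0.067]), 'moment': array([-0.029, -0.059,  0.022]), 'finger_gap': 85.68203506301126}
scene {'camera_matrix': array([[420.445,   0.   , 255.148],
       [  0.   , 420.445, 186.786],
       [  0.   ,   0.   ,   1.   ]]), 'dist': array([0.004, 0.   , 0.   , 0.   , 0.   ]), 'pose': array([[  -0.786,   -0.496,    0.369, 1087.928],
       [   0.618,   -0.621,    0.482,  694.423],
       [  -0.01 ,    0.607,    0.795, 1271.03 ],
       [   0.   ,    0.   ,    0.   ,    1.   ]])}
top {'camera_matrix': array([[387.616,   0.   , 254.172],
       [  0.   , 387.616, 192.334],
       [  0.   ,   0.   ,   1.   ]]), 'dist': array([0.04, 0.  , 0.  , 0.  , 0.  ]), 'pose': array([[  -0.021,    0.981,   -0.193,  314.055],
       [  -1.   ,   -0.02 ,    0.005,   20.714],
       [   0.001,    0.193,    0.981, 1214.454],
       [   0.   ,    0.   ,    0.   ,    1.   ]])}
```

View pics/scene0.png

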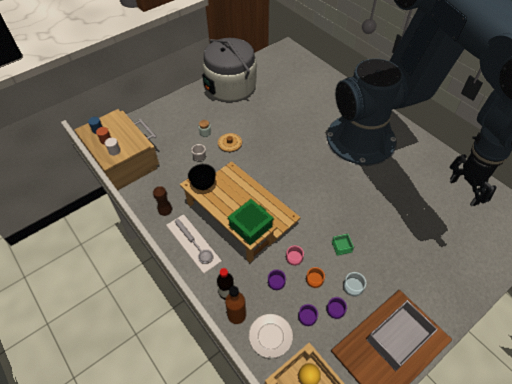

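View pics/top0.png

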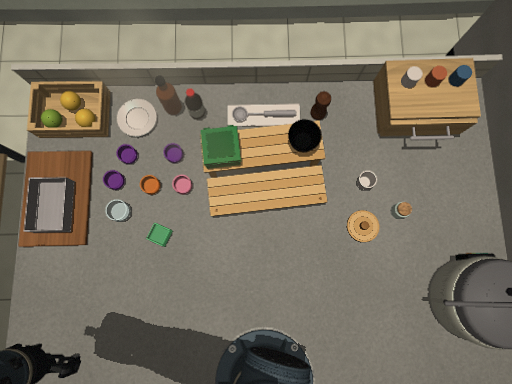

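The scene view shows clear (355,284), amber (315,277), green (343,245), lid (230,142), bowl (202,178) and box (250,220). In the top view they are clear (118,210), amber (150,185), green (159,234), lid (363,226), bowl (304,136), box (221,146), cup (367,180) and jar (403,210). The pink and purple dishes are decoys.

```bash
cat > h.py <<'E'
import cv2,numpy as np
from rig import manip,cams
np.set_printoptions(precision=2,suppress=True)
P={n:cams.camera_params(n) for n in("scene","top")}
def load(f): return cv2.imread(f)
def grab(n,f=None):
    im=cv2.cvtColor(cams.capture(n),cv2.COLOR_RGB2BGR)
    if f: cv2.imwrite(f,im)
    return im
def ray(n,uv):
    p=P[n]; q=cv2.undistortPoints(np.array(uv,float).reshape(-1,1,2),p["camera_matrix"],p["dist"]).reshape(-1,2)
    d=np.c_[q[:,0],-q[:,1],-np.ones(len(q))]@p["pose"][:3,:3].T
    return p["pose"][:3,3],d
def onz(n,uv,z):
    o,d=ray(n,uv); s=(z-o[2])/d[:,2]; return o+s[:,None]*d
def proj(n,X):
    p=P[n];X=np.atleast_2d(X).astype(float); c=(X-p["pose"][:3,3])@p["pose"][:3,:3]
    c=c*[1,-1,-1]
    return cv2.projectPoints(c.reshape(-1,1,3),np.zeros(3),np.zeros(3),p["camera_matrix"],p["dist"])[0].reshape(-1,2)
def two(uvs,uvt):
    (o1,d1),(o2,d2)=ray("scene",[uvs]),ray("top",[uvt])
    d1=d1[0];d2=d2[0]
    A=np.c_[d1,-d2]; s=np.linalg.lstsq(A,o2-o1,rcond=None)[0]
    a=o1+s[0]*d1;b=o2+s[1]*d2
    return (a+b)/2,np.linalg.norm(a-b)
def crop(im,x0,y0,x1,y1,k,f):
    cv2.imwrite(f,cv2.resize(im[y0:y1,x0:x1],None,fx=k,fy=k,interpolation=cv2.INTER_CUBIC))
E
python3 - <<'E'
from h import *
t=load("pics/top0.png");s=load("pics/scene0.png")
crop(t,95,140,195,260,5,"pics/t_d.png")
crop(s,265,225,385,325,6,"pics/s_d.png")
crop(t,190,110,340,230,5,"pics/t_st.png")
crop(t,330,160,430,250,6,"pics/t_lid.png")
E
```

```text
(no output)
```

View pics/t_d.png

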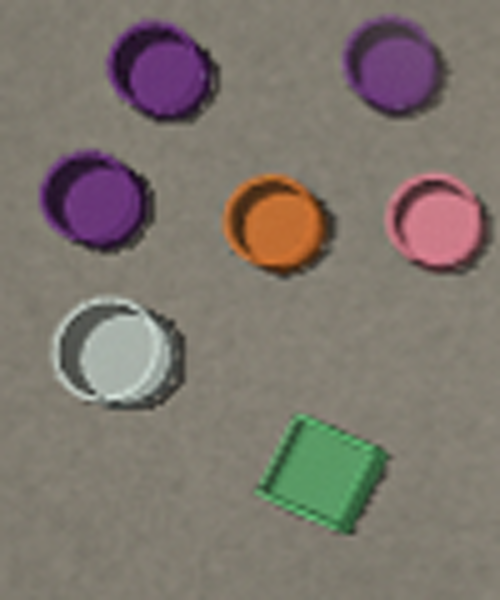

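View pics/s_d.png

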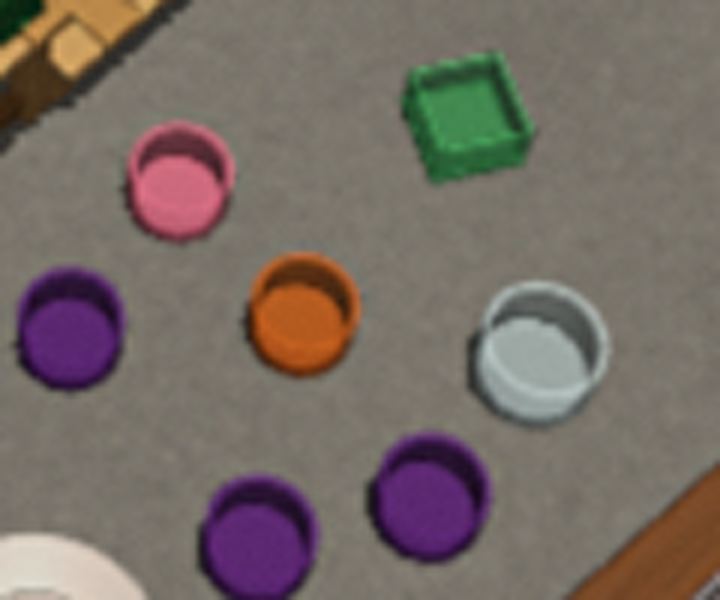

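View pics/t_st.png

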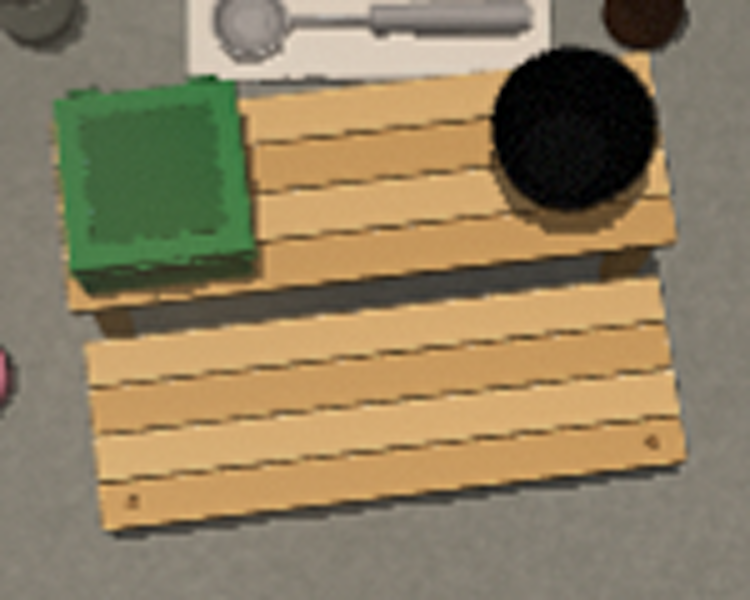

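View pics/t_lid.png

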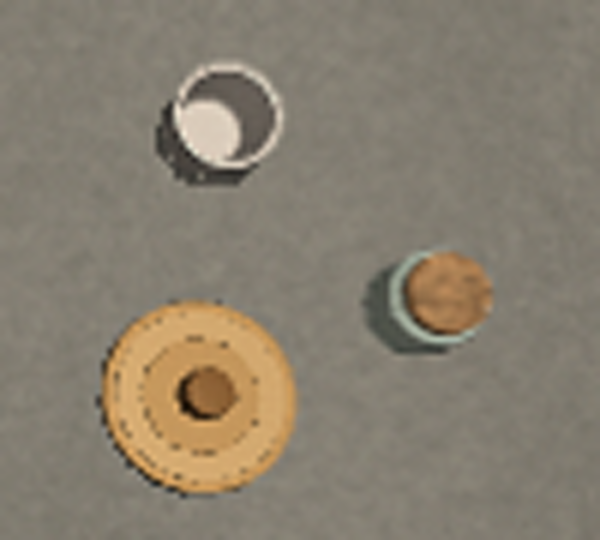

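```bash
cat > m.py <<'E'
from h import *
def blob(im,lo,hi,near,k=0):
    hsv=cv2.cvtColor(im,cv2.COLOR_BGR2HSV); m=cv2.inRange(hsv,np.array(lo),np.array(hi))
    m=cv2.morphologyEx(m,cv2.MORPH_CLOSE,np.ones((5,5)))
    cs,_=cv2.findContours(m,cv2.RETR_EXTERNAL,cv2.CHAIN_APPROX_NONE)
    cs=[c for c in cs if cv2.contourArea(c)>30]
    c=min(cs,key=lambda c:np.hypot(*(c.reshape(-1,2).mean(0)-near)))
    h=cv2.convexHull(c); M=cv2.moments(h)
    return np.array([M['m10']/M['m00'],M['m01']/M['m00']]),h.reshape(-1,2),cv2.contourArea(h)
E
python3 - <<'E'
from m import *
t=load("pics/top0.png");s=load("pics/scene0.png")
for n,im,pts in(("top",t,dict(am=(150,185),gr=(159,234),cl=(118,210),ht=(230,60))),("scene",s,dict(am=(315,277),gr=(343,245),cl=(355,284)))):
    hsv=cv2.cvtColor(im,cv2.COLOR_BGR2HSV)
    for k,(x,y) in pts.items(): print(n,k,hsv[y,x],hsv[y+25,x])
    for k,lo,hi,near,z in (("am",(5,120,60),(20,255,255),pts["am"],19),("gr",(55,90,40),(85,255,255),pts["gr"],18)):
        c,h,a=blob(im,lo,hi,near); print(k,c,a,onz(n,[c],z), h.min(0),h.max(0))
# stand corners top
def T(a): return np.array(a)/5+[190,110]
print("low",onz("top",[T((105,530)),T((685,463))],45))
print("lowrear",onz("top",[T((85,345)),T((660,280))],45))
print("up",onz("top",[T((70,312)),T((677,242)),T((648,52)),T((53,102))],115))
print("bowl rim",onz("top",[T((574,128))],170))
print("box",onz("top",[T((57,102)),T((238,82)),T((255,255)),T((75,270))],172))
g=lambda a:np.array(a)/5+[95,140]
print("green rim",onz("top",[g((303,415)),g((387,455)),g((350,533)),g((258,491))],36))
print("clear rim c",onz("top",[g((111,350))],44), "edges",onz("top",[g((53,350)),g((170,350))],44))
print("am rim",onz("top",[g((273,222))],38))
g=lambda a:np.array(a)/6+[265,225]
print("green sc",onz("scene",[g((405,78)),g((497,55)),g((531,128)),g((430,160))],36))
print("cl am sc",onz("scene",[g((545,342))],44),onz("scene",[g((304,302))],38))
g=lambda a:np.array(a)/6+[330,160]
print("lid disc",onz("top",[g((201,397))],13),"knob",onz("top",[g((209,392))],35))
print("cup rim",onz("top",[g((228,115))],50),"jar",onz("top",[g((449,292))],58))
E
```

```text
top am [ 13 188 191] [ 21  31 130]
top gr [ 66 106 154] [ 24  30 128]
top cl [ 68  12 176] [ 21  33 130]
top ht [ 25  43 174] [ 20  34 137]
am [149.47 184.22] 291.0 [[581.75 343.54  19.  ]] [140 175] [159 194]
gr [158.95 234.28] 350.0 [[423.95 309.78  18.  ]] [146 223] [171 246]
scene am [ 12 214 179] [ 18  32 118]
scene gr [ 66 133 138] [ 20  31 125]
scene cl [ 78  20 169] [ 22  32 121]
am [315.01 276.82] 290.5 [[582.14 341.84  19.  ]] [306 267] [324 287]
gr [342.25 244.1 ] 322.5 [[427.45 311.09  18.  ]] [332 234] [353 254]
low [[ 473.4   147.42   45.  ]
 [ 507.47 -206.92   45.  ]]
lowrear [[ 588.94  159.9    45.  ]
 [ 623.17 -197.92   45.  ]]
up [[ 592.42  160.35  115.  ]
 [ 627.48 -196.02  115.  ]
 [ 745.57 -185.06  115.  ]
 [ 721.4   170.9   115.  ]]
bowl rim [[ 679.68 -130.77  170.  ]]
box [[700.24 160.86 172.  ]
 [710.19  58.52 172.  ]
 [608.62  50.35 172.  ]
 [601.96 150.43 172.  ]]
green rim [[456.76 316.54  36.  ]
 [431.31 265.13  36.  ]
 [384.93 286.25  36.  ]
 [411.33 342.13  36.  ]]
clear rim c [[497.97 431.44  44.  ]] edges [[498.73 466.23  44.  ]
 [497.21 395.97  44.  ]]
am rim [[576.93 337.98  38.  ]]
green sc [[445.81 279.6   36.  ]
 [394.64 301.18  36.  ]
 [413.8  345.81  36.  ]
 [471.67 325.29  36.  ]]
cl am sc [[504.58 440.73  44.  ]] [[584.68 344.76  38.  ]]
lid disc [[ 436.63 -321.5    13.  ]] knob [[ 436.85 -319.45   35.  ]]
cup rim [[ 577.08 -335.6    50.  ]] jar [[ 482.31 -435.73   58.  ]]
```

```bash
python3 - <<'E'
from h import *
s=load("pics/scene0.png")
crop(s,170,120,310,260,5,"pics/s_st.png")
E
```

```text
(no output)
```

View pics/s_st.png

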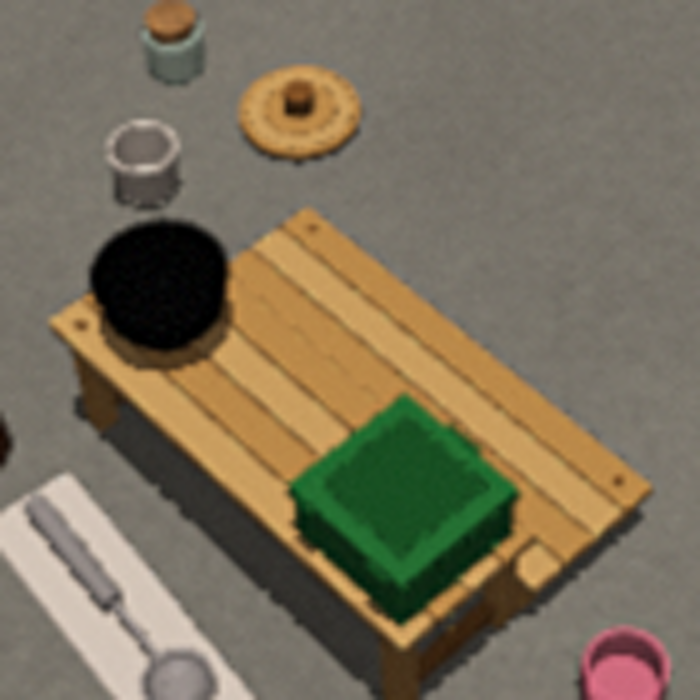

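```bash
cat > n.py <<'E'
from m import *
E
python3 - <<'E'
from m import *
g=lambda a:[np.array(x)/5-0.4+[170,120] for x in a]
print("low",onz("scene",g([(308,207),(652,490)]),45))
print("up",onz("scene",g([(50,320),(403,643)]),115))
b=onz("scene",g([(404,397),(518,493),(402,583),(291,490)]),172);print("box",b,b.mean(0))
print("lid disc",onz("scene",g([(300,110)]),13),"knob",onz("scene",g([(299,88)]),35))
s=load("pics/scene0.png");t=load("pics/top0.png")
for n,im,near in(("scene",s,(355,284)),("top",t,(118,210))):
    c,h,a=blob(im,(30,0,130),(110,60,255),near);print(c,a,h.min(0),h.max(0),onz(n,[c],22))
for n,im,near in(("scene",s,(203,180)),("top",t,(304,136))):
    c,h,a=blob(im,(0,0,0),(180,255,30),near);print("bowl",c,a,h.min(0),h.max(0),onz(n,[c],150),onz(n,[(h.min(0)+h.max(0))/2],165))
E
```

```text
low [[ 514.4  -204.34   45.  ]
 [ 481.07  154.22   45.  ]]
up [[ 749.15 -181.56  115.  ]
 [ 712.61  173.18  115.  ]]
box [[620.9   57.69 172.  ]
 [610.5  159.97 172.  ]
 [706.49 166.11 172.  ]
 [719.66  70.12 172.  ]] [664.39 113.47 172.  ]
lid disc [[ 442.47 -316.73   13.  ]] knob [[ 439.95 -319.4    35.  ]]
[354.95 282.54] 373.0 [345 272] [366 294] [[497.65 435.74  22.  ]]
[116.35 209.59] 372.5 [105 199] [128 219] [[502.77 441.84  22.  ]]
bowl [201.62 176.41] 513.5 [188 164] [214 189] [[ 683.79 -134.49  150.  ]] [[ 691.05 -124.37  165.  ]]
bowl [304.17 135.18] 788.0 [288 120] [320 151] [[ 688.   -131.91  150.  ]] [[ 681.78 -129.24  165.  ]]
```

```bash
cat > go.py <<'E'
import sys
from h import *
def go(x,y,z,jaw):
    s=manip.read_state(); R=cv2.Rodrigues(s["tool_rot"])[0]
    a=np.degrees(np.arctan2(R[1,1],R[0,1])); d=(jaw-a+90)%180-90
    print("t",round(s["t"],2),"pos",s["position"],"jaw",round(a,1),"gap",round(s["finger_gap"],1),"F",s["force"],"tilt",R[:,2],"j6",s["joint_pos"][5])
    print("turn z deg:",round(-d,1),"(j6 would change)")
    D=(np.array([x,y,z])-s["position"])/10
    print("shift now  (cm):",R.T@D)
    R2=cv2.Rodrigues(np.array([0,0,np.radians(d)]))[0]@R
    print("shift after turn:",R2.T@D)
if __name__=="__main__": go(*map(float,sys.argv[1:5]))
E
python3 go.py 425 309.5 120 65
```

```text
t 0.1 pos [136.09 480.81 230.87] jaw 74.2 gap 85.6 F [ 0.03 -0.39 -0.06] tilt [-0. -0. -1.] j6 1.5707869212554388
turn z deg: 9.2 (j6 would change)
shift now  (cm): [-32.46  -8.61  11.1 ]
shift after turn: [-33.42  -3.3   11.09]
```

>>> move_arm(
  commands=[
    [1,0,0,2,0,0,4.6],
    [1,0,0,2,0,0,4.6],
    [1,-3.9,-0.4,0,0,0,0],
    [1,-3.9,-0.4,0,0,0,0],
    [1,-3.9,-0.4,0,0,0,0],
    [1,-3.9,-0.4,1,0,0,0],
    [1,-3.9,-0.4,1,0,0,0],
    [1,-3.9,-0.4,1,0,0,0],
  ],
)

```text
t: 0.77
position: [338.0, 358.0, 157.5]
tool_rot: [-0.676, -3.066, 0.001]
force: [0.8, 1.0, 0.1]
finger_gap: 85.3
```

```bash
python3 go.py 425 309.5 60 65
```

```text
t 0.77 pos [338.03 357.95 157.46] jaw 65.1 gap 85.3 F [0.77 1.03 0.09] tilt [-0. -0. -1.] j6 1.2470645954006965
turn z deg: 0.1 (j6 would change)
shift now  (cm): [-9.95 -0.73  9.73]
shift after turn: [-9.95 -0.71  9.73]
```

>>> move_arm(
  commands=[
    [1,-3.8,-0.3,2,0,0,0],
    [1,-3.8,-0.3,2,0,0,0],
    [1,-2.5,-0.2,2.5,0,0,0],
    [1,0,0,2.5,0,0,0],
    [1,0,0,0,0,0,0],
  ],
)

```text
t: 1.18
position: [430.2, 302.4, 64.9]
tool_rot: [-0.688, -3.064, 0.002]
force: [-1.2, -0.4, -1.3]
finger_gap: 85.2
```

```bash
python3 go.py 425 309.5 4 65; python3 - <<'E'
from h import *
t=grab("top","pics/top1.png");s=grab("scene","pics/scene1.png")
a=cv2.resize(t[190:270,110:210],None,fx=4,fy=4,interpolation=2);b=cv2.resize(s[200:280,295:395],None,fx=4,fy=4,interpolation=2)
cv2.imwrite("pics/c1.png",np.hstack([a,b]))
E
```

```text
t 1.18 pos [430.16 302.37  64.85] jaw 64.7 gap 85.2 F [-1.24 -0.42 -1.27] tilt [-0. -0. -1.] j6 1.0544188433210895
turn z deg: -0.3 (j6 would change)
shift now  (cm): [0.76 0.43 6.09]
shift after turn: [0.76 0.44 6.09]
```

View pics/c1.png

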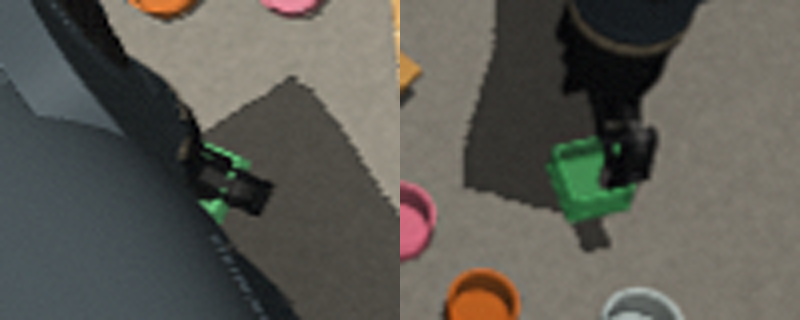

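The gripper is above the green dish, overshooting about 8 mm. I'll correct that, then descend.

>>> move_arm(
  commands=[
    [1,0.8,0.4,1,0,0,0],
    [1,0,0,1.5,0,0,0],
    [1,0,0,1.2,0,0,0],
    [1,0,0,0,0,0,0],
  ],
)

```text
t: 1.62
position: [424.8, 317.4, 35.9]
tool_rot: [0.678, 3.061, 0.014]
force: [-2.0, -0.8, -0.1]
finger_gap: 85.6
```

```bash
python3 go.py 425 309.5 4 65
```

```text
t 1.62 pos [424.82 317.45  35.89] jaw 65.0 gap 85.6 F [-1.97 -0.8  -0.05] tilt [ 0.01  0.01 -1.  ] j6 1.0773840499664127
turn z deg: 0.0 (j6 would change)
shift now  (cm): [-0.34 -0.74  3.18]
shift after turn: [-0.34 -0.74  3.18]
```

>>> move_arm(
  commands=[
    [1,0,0,0,0,0,0],
    [1,0,0,0,0,0,0],
  ],
)

```text
t: 1.78
position: [423.9, 319.6, 37.7]
tool_rot: [0.674, 3.061, 0.016]
force: [0.2, 0.6, 0.1]
finger_gap: 85.2
```

```bash
python3 go.py 425 309.5 4 65
```

```text
t 1.78 pos [423.91 319.63  37.7 ] jaw 65.2 gap 85.2 F [0.19 0.63 0.15] tilt [ 0.01  0.01 -1.  ] j6 1.0788029251506561
turn z deg: 0.2 (j6 would change)
shift now  (cm): [-0.51 -0.91  3.36]
shift after turn: [-0.51 -0.91  3.36]
```

>>> move_arm(
  commands=[
    [1,-0.5,-0.9,1,0,0,0],
    [1,0,0,0.5,0,0,0],
    [1,0,0,0,0,0,0],
  ],
)

```text
t: 2.03
position: [425.5, 312.1, 25.5]
tool_rot: [0.67, 3.059, 0.022]
force: [-0.8, -0.3, -0.1]
finger_gap: 85.7
```

```bash
python3 go.py 425 309.5 4 65
```

```text
t 2.03 pos [425.51 312.09  25.55] jaw 65.3 gap 85.7 F [-0.78 -0.33 -0.11] tilt [ 0.01  0.01 -1.  ] j6 1.0631241960337352
turn z deg: 0.3 (j6 would change)
shift now  (cm): [-0.05 -0.29  2.15]
shift after turn: [-0.05 -0.29  2.15]
```

```bash
python3 - <<'E'
s=open("go.py").read()
s=s.replace('''    D=(np''','''    j=np.radians(a+d); Rd=np.c_[[-np.sin(j),np.cos(j),0],[0,0,0],[0,0,-1]]
    Rd=np.array([[-np.sin(j),np.cos(j),0],[np.cos(j),np.sin(j),0],[0,0,-1]]); 
    print("full turn deg:",np.degrees(cv2.Rodrigues(R.T@Rd)[0].ravel()))
    D=(np''')
open("go.py","w").write(s)
E
python3 go.py 425 309.5 4 65
```

```text
t 2.03 pos [425.51 312.09  25.55] jaw 65.3 gap 85.7 F [-0.78 -0.33 -0.11] tilt [ 0.01  0.01 -1.  ] j6 1.0631241960337352
turn z deg: 0.3 (j6 would change)
full turn deg: [0.92 0.41 0.29]
shift now  (cm): [-0.05 -0.29  2.15]
shift after turn: [-0.05 -0.29  2.15]
```

>>> move_arm(
  commands=[
    [1,0,-0.3,1,0.9,0.4,0.3],
    [1,0,0,0.7,0,0,0],
    [1,0,0,0.2,0,0,0],
    [1,0,0,0,0,0,0],
  ],
)

```text
t: 2.37
position: [424.9, 310.8, 6.2]
tool_rot: [0.681, 3.067, 0.001]
force: [-0.1, -1.0, 0.0]
finger_gap: 85.5
```

```bash
python3 go.py 425 309.5 4 65
```

```text
t 2.37 pos [424.89 310.83   6.23] jaw 65.0 gap 85.5 F [-0.06 -1.02  0.04] tilt [ 0.  0. -1.] j6 1.068372754760083
turn z deg: -0.0 (j6 would change)
full turn deg: [ 0.04  0.01 -0.03]
shift now  (cm): [-0.07 -0.12  0.22]
shift after turn: [-0.07 -0.12  0.22]
```

Good. Closing.

>>> move_arm(
  commands=[
    [0.6,0,-0.1,0.2,0,0,0],
    [0.6,0,0,0,0,0,0],
    [0.4,0,0,0,0,0,0],
    [0.4,0,0,0,0,0,0],
    [0.4,0,0,0,0,0,0],
    [0.4,0,0,0,0,0,0],
  ],
)

```text
t: 2.87
position: [424.6, 310.2, 4.5]
tool_rot: [0.681, 3.066, 0.001]
force: [0.1, -0.3, -0.3]
finger_gap: 55.1
```

```bash
python3 go.py 425 309.5 4 65
```

```text
t 2.87 pos [424.6  310.19   4.53] jaw 65.0 gap 55.1 F [ 0.07 -0.26 -0.3 ] tilt [ 0.  0. -1.] j6 1.067648288442027
turn z deg: -0.0 (j6 would change)
full turn deg: [ 0.06  0.02 -0.03]
shift now  (cm): [-0.07 -0.05  0.05]
shift after turn: [-0.07 -0.05  0.05]
```

>>> move_arm(
  commands=[
    [0.2,0,0,1,0,0,0],
    [0.2,0,0,-2,0,0,0],
    [0.2,0,0,-3,0,0,-5],
    [0.2,0,0,-3,0,0,-6],
    [0.2,0,0,-3,0,0,-6],
    [0.2,0,0,-2,0,0,-6],
    [0.2,0,0,0,0,0,-4],
    [0.2,0,0,0,0,0,0],
  ],
)

```text
t: 3.53
position: [424.4, 308.8, 132.6]
tool_rot: [-0.087, 3.137, -0.001]
force: [0.5, 0.8, -1.9]
finger_gap: 55.2
```

```bash
python3 go.py 542 97.5 110 95.6
```

```text
t 3.53 pos [424.43 308.83 132.61] jaw 93.2 gap 55.2 F [ 0.51  0.78 -1.9 ] tilt [ 0. -0. -1.] j6 0.5752096333019535
turn z deg: -2.4 (j6 would change)
full turn deg: [-0.04  0.19 -2.44]
shift now  (cm): [-10.57 -21.75   2.31]
shift after turn: [ -9.63 -22.18   2.31]
```

>>> move_arm(
  commands=[
    [0.2,0,0,0,0,0,-2.4],
    [0.2,-1.6,-3.6,0,0,0,0],
    [0.2,-1.6,-3.6,0,0,0,0],
    [0.2,-1.6,-3.6,0,0,0,0],
    [0.2,-1.6,-3.6,0,0,0,0],
    [0.2,-1.6,-3.6,0,0,0,0],
    [0.2,-0.8,-1.8,0,0,0,0],
    [0.2,0,0,0,0,0,0],
  ],
)

```text
t: 4.2
position: [532.4, 113.2, 128.1]
tool_rot: [0.131, -3.139, 0.001]
force: [-0.4, 0.1, -2.3]
finger_gap: 55.0
```

```bash
python3 go.py 541 97 110 95.6;python3 - <<'E'
from h import *
t=grab("top","pics/top2.png");s=grab("scene","pics/scene2.png")
E
```

```text
t 4.2 pos [532.37 113.21 128.08] jaw 94.8 gap 55.0 F [-0.37  0.09 -2.3 ] tilt [-0. -0. -1.] j6 0.1264157986489811
turn z deg: -0.8 (j6 would change)
full turn deg: [-0.04 -0.   -0.81]
shift now  (cm): [-0.72 -1.69  1.81]
shift after turn: [-0.7  -1.7   1.81]
```

View pics/scene2.png

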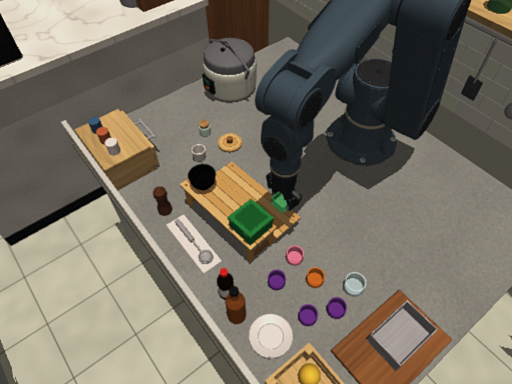

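View pics/top2.png

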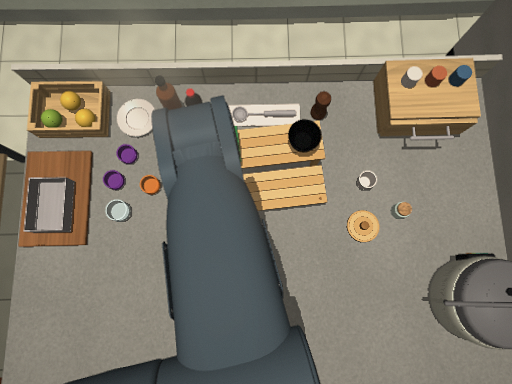

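The green dish is held at scene (281,203); the arm hides it from the top camera. I'll align it and lower.

>>> move_arm(
  commands=[
    [0.2,-0.7,-1.7,0,0,0,-0.8],
    [0.2,0,0,1.5,0,0,0],
    [0.2,0,0,1.5,0,0,0],
    [0.2,0,0,1,0,0,0],
    [0.2,0,0,0,0,0,0],
  ],
)

```text
t: 4.72
position: [537.3, 103.9, 85.4]
tool_rot: [0.155, -3.136, -0.002]
force: [-0.6, 0.2, -2.5]
finger_gap: 55.0
```

```bash
python3 go.py 541 97 60 95.6;python3 - <<'E'
from h import *
s=grab("scene","pics/scene3.png"); crop(s,230,150,340,250,6,"pics/c3.png")
E
```

```text
t 4.72 pos [537.27 103.86  85.42] jaw 95.7 gap 55.0 F [-0.63  0.24 -2.48] tilt [-0.  0. -1.] j6 0.09124614635046796
turn z deg: 0.1 (j6 would change)
full turn deg: [ 0.08 -0.13  0.06]
shift now  (cm): [-0.31 -0.72  2.54]
shift after turn: [-0.31 -0.72  2.54]
```

View pics/c3.png

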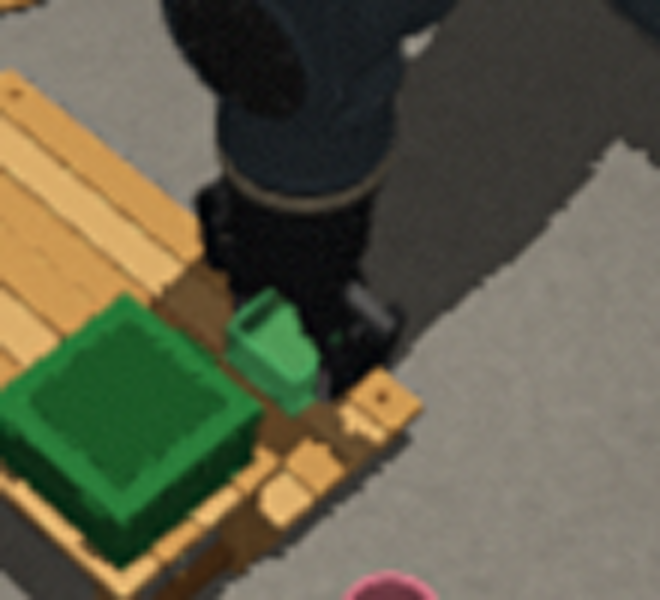

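```bash
python3 - <<'E'
from h import *
g=lambda a:[np.array(x)/6-0.42+[230,150] for x in a]
T=np.array([537.3,103.9]); j=np.radians(5.7); x=np.array([np.cos(j),np.sin(j)]);y=np.array([-x[1],x[0]])
for zb in (81,91):
  print(zb,"rim",[np.round((onz("scene",g([p]),zb+36)[0,:2]-T)@np.c_[x,y],1) for p in((268,290),(320,352))],"bottom",[(onz("scene",g([p]),zb)[0,:2]-T)@np.c_[x,y] for p in((295,415),(232,360))])
E
```

```text
81 rim [array([ -8.7, -30.6]), array([ 0.9, 19.1])] bottom [array([22.88, 22.96]), array([ 21.84, -28.02])]
91 rim [array([ -3.3, -25.7]), array([ 6.1, 23.6])] bottom [array([27.78, 27.25]), array([ 26.75, -23.31])]
```

```bash
python3 - <<'E'
from h import *
g=lambda a:[np.array(x)/6-0.42+[230,150] for x in a]
T=np.array([537.3,103.9]); j=np.radians(5.7); x=np.array([np.cos(j),np.sin(j)]);y=np.array([-x[1],x[0]])
for zb in (76,81,86,91):
  print(zb,"rim",[np.round((onz("scene",g([p]),zb+36)[0,:2]-T)@np.c_[x,y],1) for p in((229,328),(287,383))],"bottom",[(onz("scene",g([p]),zb)[0,:2]-T)@np.c_[x,y] for p in((295,415),(232,360))])
im=cv2.imread("pics/scene3.png"); im=im[188:228,258:298]; cv2.imwrite("pics/c3b.png",cv2.resize(im,None,fx=14,fy=14,interpolation=cv2.INTER_CUBIC))
E
```

```text
76 rim [array([ 23. , -29.9]), array([26.2, 18.6])] bottom [array([20.42, 20.82]), array([ 19.38, -30.38])]
81 rim [array([ 25.5, -27.5]), array([28.7, 20.8])] bottom [array([22.88, 22.96]), array([ 21.84, -28.02])]
86 rim [array([ 28., -25.]), array([31.2, 23. ])] bottom [array([25.33, 25.11]), array([ 24.3 , -25.66])]
91 rim [array([ 30.5, -22.6]), array([33.7, 25.2])] bottom [array([27.78, 27.25]), array([ 26.75, -23.31])]
```

View pics/c3b.png

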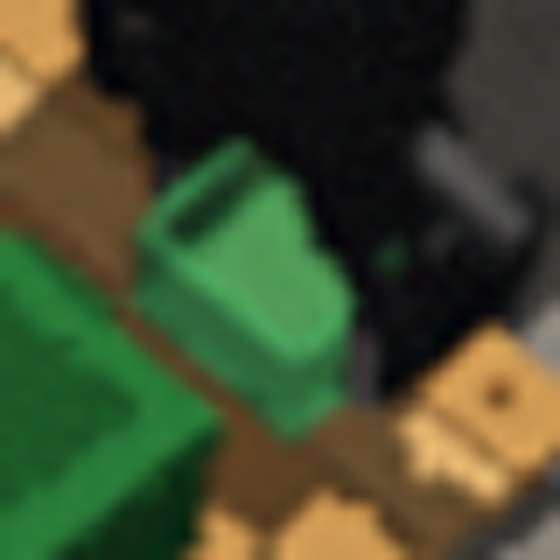

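>>> move_arm(
  commands=[
    [0.2,-0.3,-0.7,0.8,0,0,0],
    [0.2,0,0,0.8,0,0,0],
    [0.2,0,0,0.5,0,0,0],
    [0.2,0,0,0.3,0,0,0],
    [0.2,0,0,0,0,0,0],
  ],
)

```text
t: 5.18
position: [541.9, 98.4, 61.6]
tool_rot: [-0.157, 3.137, 0.003]
force: [-0.2, 0.4, -1.7]
finger_gap: 55.6
```

```bash
python3 go.py 541 97 52 95.6
```

```text
t 5.18 pos [541.94  98.4   61.58] jaw 95.7 gap 55.6 F [-0.24  0.39 -1.66] tilt [ 0.  0. -1.] j6 0.07837321664032926
turn z deg: 0.1 (j6 would change)
full turn deg: [0.11 0.02 0.14]
shift now  (cm): [ 0.11 -0.13  0.96]
shift after turn: [ 0.11 -0.13  0.96]
```

>>> move_arm(
  commands=[
    [0.2,0.1,-0.1,0.4,0,0,0],
    [0.2,0,0,0.3,0,0,0],
    [0.2,0,0,0,0,0,0],
  ],
)

```text
t: 5.43
position: [541.1, 97.2, 54.2]
tool_rot: [-0.157, 3.137, 0.003]
force: [-0.1, -0.4, -1.2]
finger_gap: 55.1
```

>>> move_arm(
  commands=[
    [0.2,0,0,0.2,0,0,0],
    [0.2,0,0,0,0,0,0],
  ],
)

```text
t: 5.6
position: [541.2, 97.3, 52.1]
tool_rot: [-0.157, 3.137, 0.003]
force: [-0.2, 0.7, -0.9]
finger_gap: 55.5
```

>>> move_arm(
  commands=[
    [0.2,0,0,0.2,0,0,0],
    [0.2,0,0,0,0,0,0],
  ],
)

```text
t: 5.77
position: [541.4, 97.3, 50.2]
tool_rot: [-0.157, 3.136, 0.003]
force: [-0.5, -0.3, -1.4]
finger_gap: 55.0
```

>>> move_arm(
  commands=[
    [0.2,0,0,0.15,0,0,0],
    [0.2,0,0,0,0,0,0],
  ],
)

```text
t: 5.93
position: [541.5, 97.3, 48.7]
tool_rot: [-0.157, 3.136, 0.003]
force: [-0.4, 0.1, -1.5]
finger_gap: 54.9
```

>>> move_arm(
  commands=[
    [0.2,0,0,0.15,0,0,0],
    [0.2,0,0,0,0,0,0],
  ],
)

```text
t: 6.1
position: [541.6, 97.4, 47.1]
tool_rot: [-0.157, 3.136, 0.003]
force: [0.5, -0.5, -1.3]
finger_gap: 55.1
```

```bash
python3 go.py 541 97 52 95.6; python3 - <<'E'
from h import *
s=grab("scene","pics/scene4.png"); crop(s,240,170,320,240,8,"pics/c4.png")
E
```

```text
t 6.1 pos [541.56  97.35  47.07] jaw 95.7 gap 55.1 F [ 0.47 -0.46 -1.32] tilt [ 0.  0. -1.] j6 0.07688598124416493
turn z deg: 0.1 (j6 would change)
full turn deg: [0.12 0.1  0.12]
shift now  (cm): [ 0.06 -0.03 -0.49]
shift after turn: [ 0.06 -0.03 -0.49]
```

View pics/c4.png

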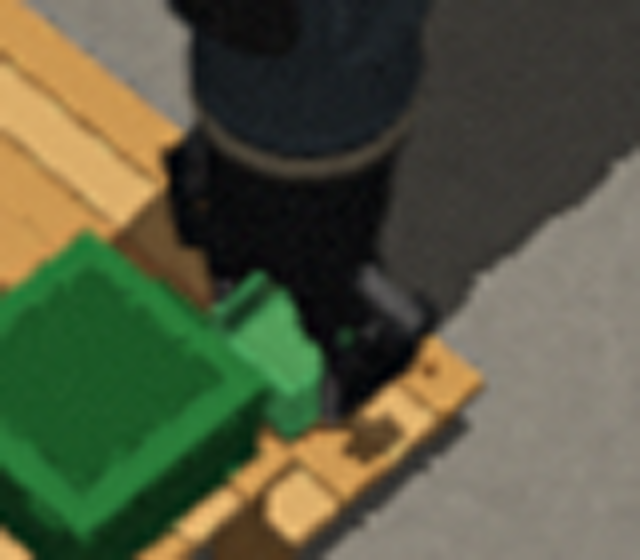

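>>> move_arm(
  commands=[
    [0.2,0,0,0.15,0,0,0],
    [0.2,0,0,0,0,0,0],
  ],
)

```text
t: 6.32
position: [541.7, 97.4, 45.7]
tool_rot: [-0.157, 3.136, 0.003]
force: [0.0, 0.4, -1.2]
finger_gap: 55.3
```

>>> move_arm(
  commands=[
    [0.2,0,0,0.15,0,0,0],
    [0.2,0,0,0,0,0,0],
  ],
)

```text
t: 6.48
position: [541.7, 97.4, 44.0]
tool_rot: [-0.157, 3.136, 0.003]
force: [-0.1, 0.2, -2.0]
finger_gap: 55.2
```

>>> move_arm(
  commands=[
    [0.2,0,0,0.15,0,0,0],
    [0.2,0,0,0,0,0,0],
  ],
)

```text
t: 6.65
position: [541.7, 97.4, 42.4]
tool_rot: [-0.157, 3.136, 0.003]
force: [-0.8, 0.3, -1.6]
finger_gap: 55.0
```

>>> move_arm(
  commands=[
    [0.2,0,0,0.1,0,0,0],
    [0.2,0,0,0,0,0,0],
  ],
)

```text
t: 6.82
position: [542.0, 97.5, 42.2]
tool_rot: [-0.157, 3.135, 0.004]
force: [-0.5, -0.5, -1.6]
finger_gap: 55.1
```

>>> move_arm(
  commands=[
    [0.2,0,0,0.1,0,0,0],
    [0.2,0,0,0,0,0,0],
  ],
)

```text
t: 6.98
position: [542.3, 97.5, 42.2]
tool_rot: [-0.157, 3.134, 0.004]
force: [-0.5, 0.0, -1.8]
finger_gap: 55.3
```

```bash
python3 - <<'E'
from h import *
s=grab("scene","pics/scene5.png"); crop(s,240,170,320,240,8,"pics/c5.png")
E
```

View pics/c5.png

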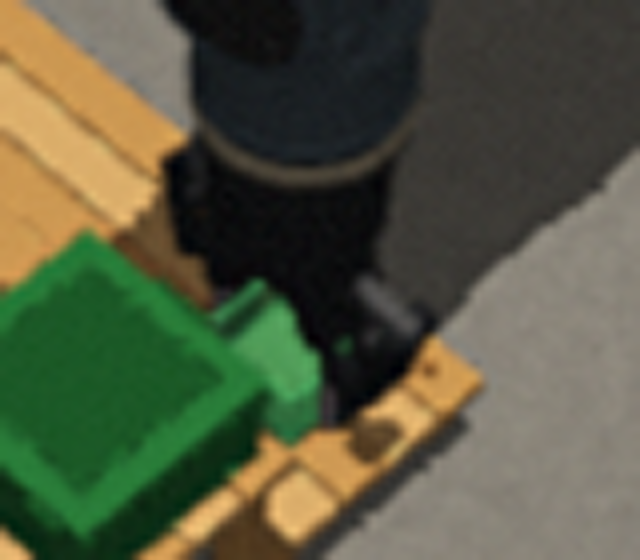

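```bash
python3 - <<'E'
from h import *
s=manip.read_state();print(s)
E
```

```text
{'t': 7.0333, 'joint_pos': array([ 0.18,  0.42, -0.24,  0.9 ,  0.  ,  0.08]), 'dq': array([-0.  ,  0.01, -0.  , -0.01,  0.  , -0.  ]), 'joint_efforts': array([  0.  , -81.82,  43.21,   0.06,   0.01,   0.  ]), 'position': array([542.32,  97.53,  42.19]), 'tool_rot': array([-0.16,  3.13,  0.  ]), 'force': array([ 0.19, -0.35, -1.29]), 'moment': array([-0.02, -0.01, -0.02]), 'finger_gap': 54.746442110983715}
```

>>> move_arm(
  commands=[
    [0.2,0,0,0.15,0,0,0],
    [0.2,0,0,0,0,0,0],
  ],
)

```text
t: 7.2
position: [542.5, 97.6, 42.4]
tool_rot: [-0.157, 3.132, 0.004]
force: [-0.3, -0.6, -1.6]
finger_gap: 55.2
```

```bash
python3 - <<'E'
from h import *
s=manip.read_state();print(s)
E
python3 go.py 541 97 52 95.6
```

```text
{'t': 7.2, 'joint_pos': array([ 0.18,  0.42, -0.24,  0.9 ,  0.  ,  0.08]), 'dq': array([ 0.  , -0.01,  0.01,  0.01, -0.  ,  0.  ]), 'joint_efforts': array([  0.01, -83.04,  43.87,   0.31,   0.  ,   0.  ]), 'position': array([542.54,  97.56,  42.35]), 'tool_rot': array([-0.16,  3.13,  0.  ]), 'force': array([-0.27, -0.57, -1.59]), 'moment': array([-0.02, -0.04,  0.02]), 'finger_gap': 55.23271711578749}
t 7.2 pos [542.54  97.56  42.35] jaw 95.7 gap 55.2 F [-0.27 -0.57 -1.59] tilt [ 0.01  0.   -1.  ] j6 0.07693902169508982
turn z deg: 0.1 (j6 would change)
full turn deg: [0.12 0.32 0.13]
shift now  (cm): [ 0.15 -0.04 -0.97]
shift after turn: [ 0.15 -0.04 -0.97]
```

The z stall at 42.2 mm is touchdown: a zero row resets the target to the measured pose, so the contact force relaxes. I'm releasing slowly.

>>> move_arm(
  commands=[
    [0.7,0,0,0,0,0,0],
    [0.75,0,0,0,0,0,0],
    [0.85,0,0,0,0,0,0],
    [0.95,0,0,0,0,0,0],
    [1,0,0,0,0,0,0],
    [1,0,0,0,0,0,0],
  ],
)

```text
t: 7.7
position: [542.7, 97.6, 41.9]
tool_rot: [-0.157, 3.132, 0.004]
force: [-0.5, 0.3, 0.2]
finger_gap: 85.3
```

```bash
python3 go.py 541 97 52 95.6
```

```text
t 7.7 pos [542.73  97.59  41.86] jaw 95.7 gap 85.3 F [-0.51  0.31  0.17] tilt [ 0.01  0.   -1.  ] j6 0.07697842885644457
turn z deg: 0.1 (j6 would change)
full turn deg: [0.13 0.32 0.13]
shift now  (cm): [ 0.17 -0.04 -1.02]
shift after turn: [ 0.17 -0.04 -1.02]
```

Fz went from about −1.5 N to 0, so the dish is released. I'll rise and head to amber at (581.5,342) with the jaw along x (about 0°).

>>> move_arm(
  commands=[
    [1,0,0,-1.5,0,0,0],
    [1,0,0,-3,0,0,0],
    [1,0,0,-4,0,0,0],
    [1,0,0,-4,0,0,0],
    [1,0,0,0,0,0,0],
  ],
)

```text
t: 8.12
position: [539.3, 96.7, 168.9]
tool_rot: [0.157, -3.136, -0.002]
force: [1.2, 0.9, 0.9]
finger_gap: 85.7
```

```bash
python3 go.py 581.5 342 110 10
```

```text
t 8.12 pos [539.33  96.74 168.91] jaw 95.7 gap 85.7 F [1.23 0.85 0.87] tilt [-0.  0. -1.] j6 0.07653987280514132
turn z deg: 85.7 (j6 would change)
full turn deg: [-0.   -0.15 85.73]
shift now  (cm): [-6.65 23.97  5.92]
shift after turn: [23.41  8.4   5.95]
```

>>> move_arm(
  commands=[
    [1,-1.1,4,0,0,0,0],
    [1,-1.1,4,0,0,0,0],
    [1,-1.1,4,0,0,0,0],
    [1,-1.1,4,0,0,0,0],
    [1,-1.1,4,0,0,0,0],
    [1,-1,3,0,0,0,0],
    [1,0,0,0,0,0,7],
    [1,0,0,0,0,0,7],
  ],
)

```text
t: 8.78
position: [583.8, 339.0, 171.7]
tool_rot: [0.238, 3.128, 0.005]
force: [-0.1, -0.3, 0.4]
finger_gap: 85.3
```

>>> move_arm(
  commands=[
    [1,0,0,0,0,0,7],
    [1,0,0,0,0,0,7],
    [1,0,0,0,0,0,7],
    [1,0,0,0,0,0,7],
    [1,0,0,0,0,0,7],
    [1,0,0,0,0,0,7],
    [1,0,0,0,0,0,7],
    [1,0,0,0,0,0,7],
  ],
)

```text
t: 9.45
position: [583.0, 341.5, 168.2]
tool_rot: [1.715, 2.632, 0.003]
force: [0.3, -0.2, -0.3]
finger_gap: 85.2
```

```bash
python3 go.py 581.5 342 90 10;python3 - <<'E'
from h import *
t=grab("top","pics/top6.png"); s=grab("scene","pics/scene6.png");a=cv2.resize(t[100:250,180:340],None,fx=3,fy=3,interpolation=2);b=cv2.resize(s[150:250,190:310],None,fx=4,fy=4,interpolation=2)
cv2.imwrite("pics/c6a.png",a);cv2.imwrite("pics/c6b.png",b)
E
```

```text
t 9.45 pos [583.04 341.52 168.16] jaw 23.8 gap 85.2 F [ 0.3  -0.17 -0.27] tilt [ 0.  0. -1.] j6 1.6846325747775648
turn z deg: 13.8 (j6 would change)
full turn deg: [ 0.12 -0.05 13.83]
shift now  (cm): [ 0.1  -0.14  7.82]
shift after turn: [ 0.07 -0.16  7.82]
```

View pics/c6a.png

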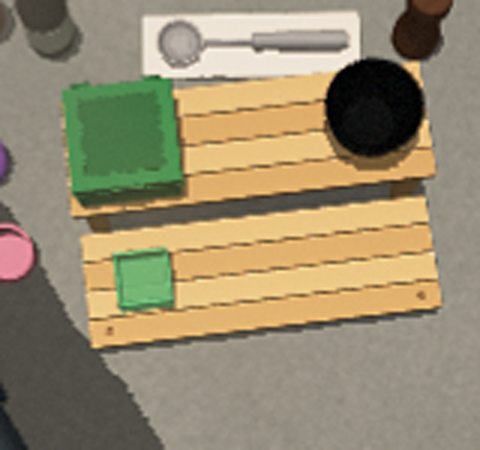

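View pics/c6b.png

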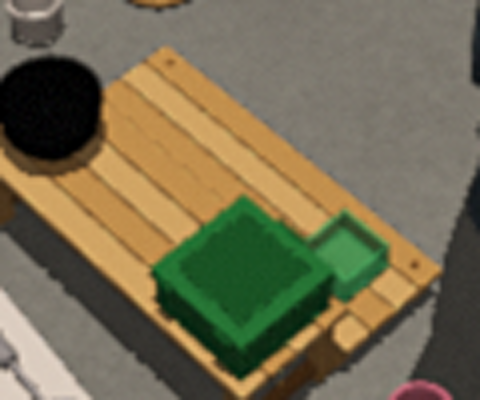

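The green dish stands parallel on the lower step. I'll measure its position relative to the stand while moving to amber.

```bash
python3 - <<'E'
from m import *
O=np.array([613.5,-16]);j=np.radians(5.6);x=np.array([np.cos(j),np.sin(j)]);y=np.array([-x[1],x[0]])
for n,f,near in(("top","pics/top6.png",(228,193)),("scene","pics/scene6.png",(276,213))):
    im=load(f);c,h,a=blob(im,(55,60,100),(85,255,255),near);X=onz(n,[c],45+18)[0];print(n,c,a,h.min(0),h.max(0),X,(X[:2]-O)@np.c_[x,y], cv2.minAreaRect(h))
E
```

```text
top [227.35 192.58] 324.5 [218 183] [237 202] [541.31  96.13  63.  ] [-60.91 118.64] ((227.34146118164062, 192.57318115234375), (18.883790969848633, 18.00033950805664), 83.6598129272461)
scene [256.68 216.62] 1213.5 [229 200] [286 236] [603.32  66.72  63.  ] [-2.06 83.32] ((257.9154052734375, 215.67691040039062), (35.87166976928711, 47.27342224121094), 52.12501525878906)
```

>>> move_arm(
  commands=[
    [1,0,0,2,0,0,7],
    [1,0,0,2,0,0,6.5],
    [1,0,-0.2,2,0,0,0],
    [1,0,0,2,0,0,0],
    [1,0,0,0,0,0,0],
    [1,0,0,0,0,0,0],
  ],
)

```text
t: 10.05
position: [581.9, 341.6, 86.2]
tool_rot: [1.985, 2.433, 0.007]
force: [-0.5, -0.1, 0.3]
finger_gap: 85.2
```

```bash
python3 go.py 581.5 342 6 10;python3 - <<'E'
from h import *
s=grab("scene","pics/scene7.png");crop(s,265,225,385,325,6,"pics/c7.png")
E
```

```text
t 10.05 pos [581.95 341.64  86.23] jaw 11.6 gap 85.2 F [-0.46 -0.15  0.3 ] tilt [ 0.  0. -1.] j6 1.8991145696667509
turn z deg: 1.6 (j6 would change)
full turn deg: [ 0.25 -0.11  1.59]
shift now  (cm): [ 0.03 -0.07  8.02]
shift after turn: [ 0.03 -0.07  8.02]
```

View pics/c7.png

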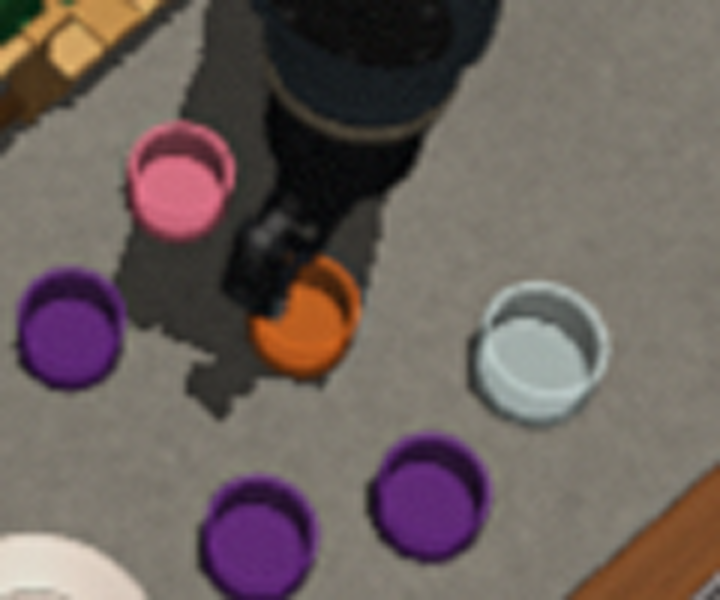

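>>> move_arm(
  commands=[
    [1,0,0,2.5,0,0,1.6],
    [1,0,0,2.5,0,0,0],
    [1,0,0,1.8,0,0,0],
    [1,0,0,0.8,0,0,0],
    [1,0,0,0,0,0,0],
  ],
)

```text
t: 10.52
position: [586.8, 344.4, 15.8]
tool_rot: [2.007, 2.411, 0.023]
force: [-0.9, 0.3, -0.6]
finger_gap: 85.4
```

```bash
python3 go.py 581.7 342.5 5 10
```

```text
t 10.52 pos [586.75 344.39  15.78] jaw 10.5 gap 85.4 F [-0.91  0.28 -0.6 ] tilt [ 0.01  0.01 -1.  ] j6 1.9188718563960103
turn z deg: 0.5 (j6 would change)
full turn deg: [ 0.81 -0.32  0.46]
shift now  (cm): [-0.1  -0.55  1.07]
shift after turn: [-0.1  -0.55  1.07]
```

>>> move_arm(
  commands=[
    [1,-0.1,-0.5,0.6,0.8,-0.3,0.4],
    [1,0,0,0.4,0,0,0],
    [1,0,0,0,0,0,0],
  ],
)

```text
t: 10.77
position: [583.4, 343.4, 8.7]
tool_rot: [2.016, 2.408, 0.004]
force: [0.3, -0.9, -0.7]
finger_gap: 85.5
```

```bash
python3 go.py 581.7 342.5 5 10
```

```text
t 10.77 pos [583.37 343.37   8.7 ] jaw 10.1 gap 85.5 F [ 0.31 -0.95 -0.69] tilt [ 0.  0. -1.] j6 1.925983013541942
turn z deg: 0.1 (j6 would change)
full turn deg: [ 0.14 -0.07  0.12]
shift now  (cm): [-0.06 -0.18  0.37]
shift after turn: [-0.06 -0.18  0.37]
```

>>> move_arm(
  commands=[
    [0.7,0,-0.1,0.3,0,0,0],
    [0.6,0,0,0,0,0,0],
    [0.4,0,0,0,0,0,0],
    [0.3,0,0,0,0,0,0],
    [0.2,0,0,0,0,0,0],
    [0.2,0,0,0,0,0,0],
  ],
)

```text
t: 11.27
position: [583.9, 344.2, 9.0]
tool_rot: [2.014, 2.408, 0.011]
force: [-0.3, 0.5, -2.1]
finger_gap: 57.4
```

```bash
python3 go.py 581.7 342.5 5 10
```

```text
t 11.27 pos [583.9  344.19   9.04] jaw 10.2 gap 57.4 F [-0.28  0.55 -2.06] tilt [ 0.01  0.   -1.  ] j6 1.9259011850164898
turn z deg: 0.2 (j6 would change)
full turn deg: [ 0.38 -0.16  0.17]
shift now  (cm): [-0.13 -0.25  0.4 ]
shift after turn: [-0.13 -0.25  0.4 ]
```

>>> move_arm(
  commands=[
    [0.2,0,0,-1.5,0,0,0],
    [0.2,0,0,-3,0,0,0],
    [0.2,0,0,-3.5,0,0,-4],
    [0.2,0,0,-4,0,0,-7],
    [0.2,0,0,-4,0,0,-7],
    [0.2,0,0,-3,0,0,-7],
    [0.2,0,0,-2,0,0,-7],
    [0.2,0,0,0,0,0,-7],
  ],
)

```text
t: 11.93
position: [579.9, 341.7, 226.2]
tool_rot: [1.073, 2.952, 0.001]
force: [-0.3, 0.1, -1.3]
finger_gap: 57.2
```

>>> move_arm(
  commands=[
    [0.2,0,0,0,0,0,-7],
    [0.2,0,0,0,0,0,-7],
    [0.2,0,0,0,0,0,-7],
    [0.2,0,0,0,0,0,-7],
    [0.2,0,0,0,0,0,-7],
    [0.2,0,0,0,0,0,-7],
    [0.2,0,0,0,0,0,-4],
    [0.2,0,0,0,0,0,0],
  ],
)

```text
t: 12.6
position: [580.9, 342.2, 229.4]
tool_rot: [-0.209, 3.13, 0.004]
force: [0.6, -0.2, -1.1]
finger_gap: 57.5
```

```bash
python3 go.py 565.5 -141.5 200 95.6
```

```text
t 12.6 pos [580.88 342.24 229.39] jaw 97.6 gap 57.5 F [ 0.6  -0.22 -1.15] tilt [ 0.  0. -1.] j6 0.398989455887674
turn z deg: 2.0 (j6 would change)
full turn deg: [0.13 0.27 2.04]
shift now  (cm): [  7.97 -47.75   2.8 ]
shift after turn: [  6.26 -48.     2.8 ]
```

>>> move_arm(
  commands=[
    [0.2,0,0,0,0,0,2],
    [0.2,0.5,-4,0,0,0,0],
    [0.2,0.5,-4,0,0,0,0],
    [0.2,0.5,-4,0,0,0,0],
    [0.2,0.5,-4,0,0,0,0],
    [0.2,0.5,-4,0,0,0,0],
    [0.2,0.5,-4,0,0,0,0],
    [0.2,0.5,-4,0,0,0,0],
  ],
)

```text
t: 13.27
position: [568.6, 58.1, 225.4]
tool_rot: [-0.132, 3.136, 0.005]
force: [0.8, -1.1, -1.7]
finger_gap: 57.1
```

>>> move_arm(
  commands=[
    [0.2,0.5,-4,0,0,0,0],
    [0.2,0.5,-4,0,0,0,0],
    [0.2,0.5,-4,0,0,0,0],
    [0.2,0.5,-4,0,0,0,0],
    [0.2,0.5,-3,0,0,0,0],
    [0.2,0,-1,0,0,0,0],
    [0.2,0,0,0,0,0,0],
  ],
)

```text
t: 13.85
position: [555.4, -158.2, 225.5]
tool_rot: [-0.087, 3.136, 0.003]
force: [0.8, 0.3, -1.5]
finger_gap: 57.1
```

```bash
python3 go.py 565.5 -141.5 110 95.6
```

```text
t 13.85 pos [ 555.39 -158.19  225.49] jaw 93.2 gap 57.1 F [ 0.84  0.26 -1.55] tilt [ 0.  0. -1.] j6 -0.33472221645456807
turn z deg: -2.4 (j6 would change)
full turn deg: [ 0.08  0.25 -2.41]
shift now  (cm): [-1.05  1.59 11.56]
shift after turn: [-1.12  1.54 11.56]
```

>>> move_arm(
  commands=[
    [0.2,-1,1.5,2,0,0,-2.4],
    [0.2,0,0,3,0,0,0],
    [0.2,0,0,3,0,0,0],
    [0.2,0,0,2,0,0,0],
    [0.2,0,0,0,0,0,0],
    [0.2,0,0,0,0,0,0],
  ],
)

```text
t: 14.35
position: [566.7, -138.9, 123.8]
tool_rot: [-0.137, 3.13, 0.003]
force: [0.3, -0.1, -0.2]
finger_gap: 57.3
```

```bash
python3 go.py 565.5 -141.5 110 95.6;python3 - <<'E'
from h import *
s=grab("scene","pics/scene8.png");crop(s,180,110,280,210,6,"pics/c8.png")
t=grab("top","pics/top8.png")
E
```

```text
t 14.35 pos [ 566.72 -138.94  123.78] jaw 95.0 gap 57.3 F [ 0.3  -0.1  -0.18] tilt [ 0.01  0.   -1.  ] j6 -0.33001729325050766
turn z deg: -0.6 (j6 would change)
full turn deg: [ 0.07  0.47 -0.59]
shift now  (cm): [ 0.16 -0.25  1.38]
shift after turn: [ 0.16 -0.24  1.38]
```

View pics/c8.png

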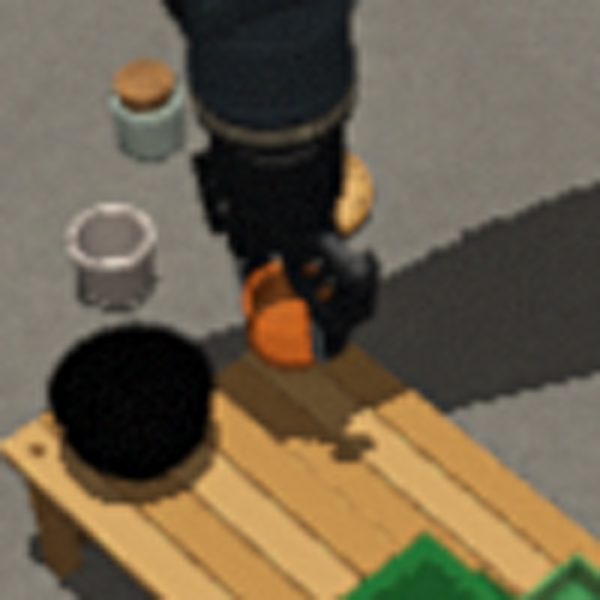

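```bash
python3 - <<'E'
from h import *
th=np.linspace(0,2*np.pi,60)
for dz in(-9,-5):
  for dx in(0,5,-5):
    pts=np.array([[566.7+dx+29*np.cos(a),-138.9+29*np.sin(a),123.8+dz+z] for a in th for z in(0,38)])
    p=(proj("scene",pts)-[180,110]+0.42)*6
    print(dz,dx,p.min(0),p.max(0))
E
```

```text
-9 0 [244.13 259.54] [345.63 375.52]
-9 5 [237.18 263.46] [338.93 379.6 ]
-9 -5 [251.07 255.62] [352.31 371.44]
-5 0 [243.61 255.01] [345.33 371.23]
-5 5 [236.64 258.94] [338.62 375.31]
-5 -5 [250.57 251.09] [352.03 367.15]
```

>>> move_arm(
  commands=[
    [0.2,0.1,-0.2,2,0,0.4,-0.6],
    [0.2,0,0,2,0,0,0],
    [0.2,0,0,1,0,0,0],
    [0.2,0,0,0,0,0,0],
    [0.2,0,0,0,0,0,0],
  ],
)

```text
t: 14.87
position: [571.8, -141.7, 81.3]
tool_rot: [-0.153, 3.125, -0.004]
force: [0.1, -0.2, 0.3]
finger_gap: 56.8
```

```bash
python3 go.py 565.5 -141.5 54 95.6
```

```text
t 14.87 pos [ 571.8  -141.71   81.3 ] jaw 95.6 gap 56.8 F [ 0.1  -0.15  0.33] tilt [ 0.01 -0.   -1.  ] j6 -0.341381553154115
turn z deg: -0.0 (j6 would change)
full turn deg: [-0.17  0.76 -0.01]
shift now  (cm): [0.66 0.09 2.72]
shift after turn: [0.66 0.09 2.72]
```

>>> move_arm(
  commands=[
    [0.2,0.6,0.1,0.5,0,0.8,0],
    [0.2,0,0,0,0,0,0],
  ],
)

```text
t: 15.03
position: [566.3, -141.5, 78.2]
tool_rot: [-0.153, 3.137, -0.006]
force: [-0.4, 0.5, -1.2]
finger_gap: 57.4
```

```bash
python3 go.py 565.5 -141.5 54 95.6;python3 - <<'E'
from h import *
s=grab("scene","pics/scene9.png");crop(s,180,110,280,210,6,"pics/c9.png")
E
```

```text
t 15.03 pos [ 566.34 -141.46   78.22] jaw 95.6 gap 57.4 F [-0.37  0.55 -1.2 ] tilt [ 0. -0. -1.] j6 -0.3402023763045515
turn z deg: -0.0 (j6 would change)
full turn deg: [-0.22  0.03 -0.02]
shift now  (cm): [0.09 0.01 2.42]
shift after turn: [0.09 0.01 2.42]
```

View pics/c9.png

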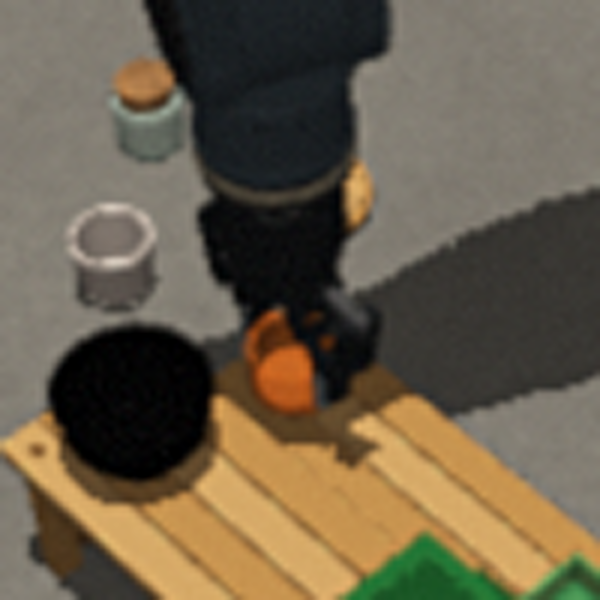

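Clear of the bowl and close to the step. Lowering to about 56, then small steps.

>>> move_arm(
  commands=[
    [0.2,0.1,0,0.8,0,0,0],
    [0.2,0,0,0.6,0,0,0],
    [0.2,0,0,0.4,0,0,0],
    [0.2,0,0,0,0,0,0],
  ],
)

```text
t: 15.42
position: [567.1, -142.0, 60.6]
tool_rot: [-0.152, 3.133, -0.008]
force: [-0.4, 0.4, -1.2]
finger_gap: 57.1
```

```bash
python3 go.py 565.5 -141.5 54 95.6
```

```text
t 15.42 pos [ 567.12 -142.03   60.64] jaw 95.6 gap 57.1 F [-0.39  0.39 -1.23] tilt [ 0.01 -0.   -1.  ] j6 -0.340877374125865
turn z deg: -0.0 (j6 would change)
full turn deg: [-0.29  0.28 -0.03]
shift now  (cm): [0.16 0.07 0.66]
shift after turn: [0.16 0.07 0.66]
```

>>> move_arm(
  commands=[
    [0.2,0.1,0,0.3,-0.3,0.3,0],
    [0.2,0,0,0.2,0,0,0],
  ],
)

```text
t: 15.58
position: [565.9, -142.1, 55.2]
tool_rot: [0.153, -3.137, -0.001]
force: [0.3, 0.7, -1.6]
finger_gap: 57.3
```

>>> move_arm(
  commands=[
    [0.2,0,0,0.15,0,0,0],
  ],
)

```text
t: 15.67
position: [565.9, -142.1, 53.4]
tool_rot: [0.152, -3.136, -0.001]
force: [-0.5, 0.1, -1.2]
finger_gap: 57.2
```

>>> move_arm(
  commands=[
    [0.2,0,0,0.15,0,0,0],
  ],
)

```text
t: 15.75
position: [566.0, -142.2, 52.7]
tool_rot: [0.152, -3.137, -0.001]
force: [-16.7, 3.6, 44.6]
finger_gap: 57.2
```

Touchdown at about 53. Releasing.

>>> move_arm(
  commands=[
    [0.2,0,0,-0.05,0,0,0],
    [0.7,0,0,0,0,0,0],
    [0.8,0,0,0,0,0,0],
    [0.9,0,0,0,0,0,0],
    [1,0,0,0,0,0,0],
    [1,0,0,0,0,0,0],
  ],
)

```text
t: 16.25
position: [566.6, -142.4, 53.9]
tool_rot: [-0.152, 3.137, 0.001]
force: [0.3, -0.7, 0.4]
finger_gap: 85.0
```

>>> move_arm(
  commands=[
    [1,0,0,-1.5,0,0,0],
    [1,0,0,-3,0,0,0],
    [1,0,0,-4,0,0,0],
    [1,0,0,-4,0,0,0],
    [1,0,0,-2,0,0,0],
    [1,0,0,0,0,0,0],
  ],
)

```text
t: 16.75
position: [564.0, -141.8, 202.3]
tool_rot: [0.152, -3.132, -0.004]
force: [0.7, 0.0, -0.2]
finger_gap: 85.7
```

```bash
python3 go.py 438.5 -319.5 120 95.6
```

```text
t 16.75 pos [ 564.05 -141.82  202.33] jaw 95.6 gap 85.7 F [ 0.68  0.04 -0.22] tilt [-0.01  0.   -1.  ] j6 -0.34355716131243474
turn z deg: -0.0 (j6 would change)
full turn deg: [ 0.14 -0.32 -0.05]
shift now  (cm): [ 14.17 -16.49   8.27]
shift after turn: [ 14.18 -16.48   8.27]
```

>>> move_arm(
  commands=[
    [1,2.6,-3,0,0,0,0],
    [1,2.6,-3,0,0,0,0],
    [1,2.6,-3,1,0,0,0],
    [1,2.6,-3,1,0,0,0],
    [1,2.6,-3,2,0,0,0],
    [1,1.2,-1.5,2,0,0,0],
    [1,0,0,2,0,0,0],
    [1,0,0,0,0,0,0],
  ],
)

```text
t: 17.42
position: [436.8, -323.0, 119.5]
tool_rot: [0.158, -3.136, -0.001]
force: [0.1, 0.8, 0.3]
finger_gap: 85.5
```

```bash
python3 go.py 439 -319 60 95.6;python3 - <<'E'
from m import *
O=np.array([613.5,-16]);j=np.radians(5.6);x=np.array([np.cos(j),np.sin(j)]);y=np.array([-x[1],x[0]])
s=grab("scene","pics/scene10.png");crop(s,170,110,300,210,5,"pics/c10.png")
t=grab("top","pics/top10.png");crop(t,190,110,420,260,3,"pics/c10t.png")
for n,im,near in(("top",t,(306,188)),("scene",s,(225,175))):
    hsv=cv2.cvtColor(im,cv2.COLOR_BGR2HSV)
    c,h,a=blob(im,(8,185,60),(14,255,255),near);X=onz(n,[c],45+19)[0];print(n,c,a,h.min(0),h.max(0),X,(X[:2]-O)@np.c_[x,y])
E
```

```text
t 17.42 pos [ 436.78 -323.01  119.55] jaw 95.8 gap 85.5 F [0.08 0.79 0.26] tilt [-0.  0. -1.] j6 -0.7374833382722709
turn z deg: 0.2 (j6 would change)
full turn deg: [ 0.05 -0.08  0.18]
shift now  (cm): [-0.27  0.37  5.95]
shift after turn: [-0.27  0.37  5.95]
top [306.36 182.87] 268.0 [297 174] [316 192] [ 566.28 -144.14   64.  ] [ -59.49 -122.92]
scene [228.89 174.05] 204.5 [221 166] [236 182] [ 567.63 -144.31   64.  ] [ -58.17 -123.22]
```

View pics/c10.png

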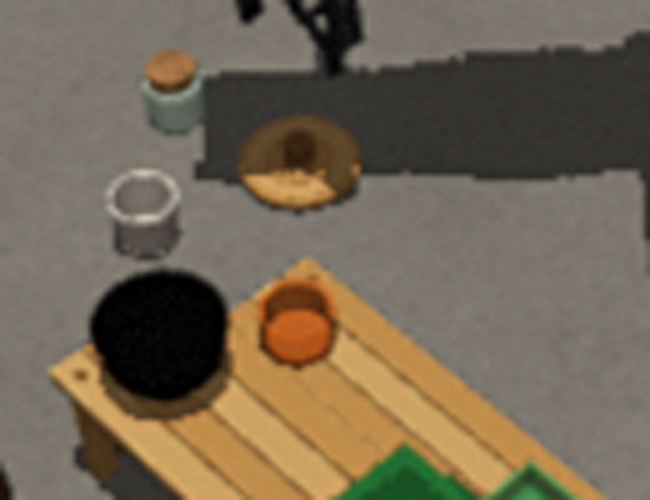

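View pics/c10t.png

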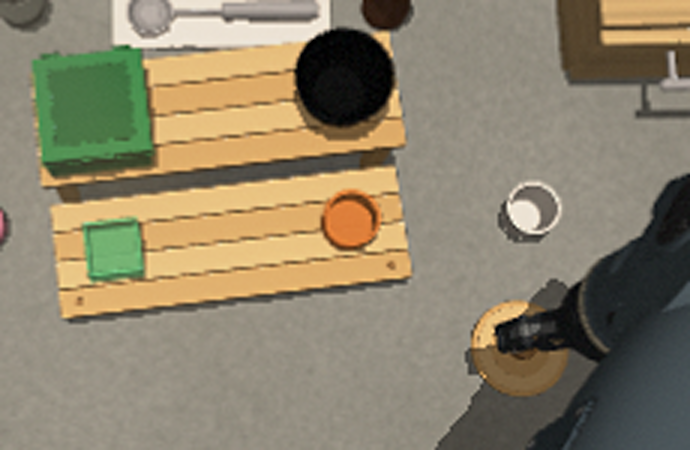

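The amber dish is upright at stand (−59,−123), within 3 mm. I'll descend onto the lid knob.

>>> move_arm(
  commands=[
    [1,-0.2,0.3,2,0,0,0],
    [1,0,0,2.5,0,0,0],
    [1,0,0,2,0,0,0],
    [1,0,0,1,0,0,0],
    [1,0,0,0,0,0,0],
    [1,0,0,0,0,0,0],
  ],
)

```text
t: 18.02
position: [448.0, -319.2, 53.4]
tool_rot: [-0.17, 3.127, -0.012]
force: [1.2, -0.5, 0.6]
finger_gap: 85.2
```

```bash
python3 go.py 439 -319 17 95.6
```

```text
t 18.02 pos [ 448.03 -319.18   53.4 ] jaw 96.2 gap 85.2 F [ 1.21 -0.46  0.62] tilt [ 0.01 -0.01 -1.  ] j6 -0.7279100583397092
turn z deg: 0.6 (j6 would change)
full turn deg: [-0.46  0.56  0.63]
shift now  (cm): [0.93 0.14 3.63]
shift after turn: [0.93 0.14 3.63]
```

>>> move_arm(
  commands=[
    [1,0.9,0.1,1,-0.5,0.6,0.6],
    [1,0,0,1,0,0,0],
    [1,0,0,0,0,0,0],
    [1,0,0,0,0,0,0],
  ],
)

```text
t: 18.35
position: [440.5, -320.1, 35.1]
tool_rot: [-0.154, 3.136, -0.002]
force: [-0.5, -0.4, 1.1]
finger_gap: 85.5
```

```bash
python3 go.py 439 -319 17 95.6
```

```text
t 18.35 pos [ 440.49 -320.09   35.14] jaw 95.6 gap 85.5 F [-0.53 -0.37  1.07] tilt [ 0. -0. -1.] j6 -0.7265354398821265
turn z deg: 0.0 (j6 would change)
full turn deg: [-0.09  0.1   0.02]
shift now  (cm): [0.14 0.13 1.81]
shift after turn: [0.14 0.13 1.81]
```

>>> move_arm(
  commands=[
    [1,0.1,0.1,0.8,0,0,0],
    [1,0,0,0.6,0,0,0],
    [1,0,0,0.3,0,0,0],
    [1,0,0,0,0,0,0],
  ],
)

```text
t: 18.68
position: [439.5, -319.6, 17.0]
tool_rot: [-0.153, 3.135, -0.003]
force: [-0.5, -0.2, 0.0]
finger_gap: 85.2
```

```bash
python3 go.py 439 -319 17 95.6
```

```text
t 18.68 pos [ 439.53 -319.56   17.01] jaw 95.6 gap 85.2 F [-0.49 -0.22  0.03] tilt [ 0. -0. -1.] j6 -0.7263230021396975
turn z deg: -0.0 (j6 would change)
full turn deg: [-0.13  0.15 -0.  ]
shift now  (cm): [0.05 0.06 0.  ]
shift after turn: [0.05 0.06 0.  ]
```

>>> move_arm(
  commands=[
    [0.6,0,0,0,0,0,0],
    [0.4,0,0,0,0,0,0],
    [0.3,0,0,0,0,0,0],
    [0.1,0,0,0,0,0,0],
    [0,0,0,0,0,0,0],
    [0,0,0,0,0,0,0],
    [0,0,0,0,0,0,0],
    [0,0,0,0,0,0,0],
  ],
)

```text
t: 19.35
position: [439.9, -319.8, 17.7]
tool_rot: [-0.153, 3.134, -0.004]
force: [1.4, 0.5, -1.0]
finger_gap: 23.9
```

```bash
python3 go.py 439 -319 17 95.6
```

```text
t 19.35 pos [ 439.92 -319.81   17.65] jaw 95.6 gap 23.9 F [ 1.39  0.49 -0.98] tilt [ 0. -0. -1.] j6 -0.7263260278965528
turn z deg: -0.0 (j6 would change)
full turn deg: [-0.17  0.18  0.  ]
shift now  (cm): [0.08 0.09 0.06]
shift after turn: [0.08 0.09 0.06]
```

>>> move_arm(
  commands=[
    [0,0,0,-1.5,0,0,0],
    [0,0,0,-3,0,0,0],
    [0,0,0,-4,0,0,0],
    [0,0,0,-4,0,0,0],
    [0,0,0,-4,0,0,0],
    [0,0,0,-4,0,0,0],
    [0,0,0,-1,0,0,0],
    [0,0,0,0,0,0,0],
  ],
)

```text
t: 20.02
position: [436.5, -317.3, 240.3]
tool_rot: [0.154, -3.136, -0.002]
force: [0.2, -0.7, -2.3]
finger_gap: 23.7
```

```bash
python3 go.py 640 -160 235 95.6;python3 - <<'E'
from m import *
s=grab("scene","pics/scene11.png");crop(s,190,60,320,180,5,"pics/c11.png")
E
```

```text
t 20.02 pos [ 436.52 -317.27  240.34] jaw 95.6 gap 23.7 F [ 0.18 -0.73 -2.3 ] tilt [-0.  0. -1.] j6 -0.7263472804008915
turn z deg: 0.0 (j6 would change)
full turn deg: [ 0.08 -0.09  0.01]
shift now  (cm): [-21.79  13.66   0.52]
shift after turn: [-21.79  13.67   0.52]
```

View pics/c11.png

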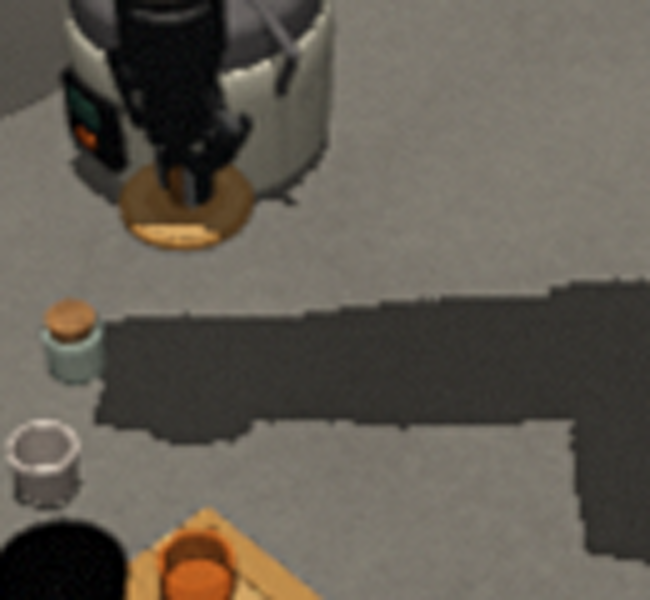

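```bash
cat > lidchk.py <<'E'
from h import *
th=np.linspace(0,2*np.pi,90)
def ext(cx,cy,z0,off,k,n="scene"):
    pts=np.array([[cx+50*np.cos(a),cy+50*np.sin(a),z0+z] for a in th for z in(5,13)])
    p=(proj(n,pts)-off+0.4)*k
    return p.min(0),p.max(0)
E
python3 - <<'E'
from lidchk import *
for dx in(-5,0,5): print(dx,ext(436.5+dx,-317.3,240.3-17.6,np.array([190,60]),5))
E
```

```text
-5 (array([126.15, 149.67]), array([261.99, 248.47]))
0 (array([120.58, 152.41]), array([256.6 , 251.42]))
5 (array([115.  , 155.15]), array([251.2 , 254.38]))
```

```bash
python3 - <<'E'
from m import *
th=np.linspace(0,2*np.pi,90)
for n,f,near in(("scene","pics/scene10.png",(203,178)),("top","pics/top10.png",(304,136))):
    im=load(f); g=cv2.cvtColor(im,cv2.COLOR_BGR2GRAY).astype(float)
    x,y=near
    # subpixel half-level crossings on horizontal and vertical scans
    print(n,"row",y,g[y,x-22:x-10],g[y,x+10:x+22]); print("col",g[y-24:y-8,x],g[y+8:y+24,x])
    for c in((684,-130),(681,-130)):
        p=proj(n,np.array([[c[0]+48*np.cos(a),c[1]+48*np.sin(a),170] for a in th]));print(c,p.min(0),p.max(0),p.mean(0))
    c,h,a=blob(im,(0,0,0),(180,255,40),near);print(h.min(0),h.max(0),c,a)
E
```

```text
scene row 178 [121. 117. 119. 119. 118. 112.  95.  60.   7.   0.   2.   1.] [  3.  19.  95. 154. 152. 148. 147. 151. 128.  55.  77. 102.]
col [ 72.  68.  69.  71.  74.  64.  79. 113. 127.  92.  35.   4.   0.   4.
   8.   2.] [  3.   0.   2.   3.  40.  61.  63.  64.  98. 118. 149. 166. 169. 167.
 168. 168.]
(684, -130) [187.4  162.75] [215.86 184.79] [201.5  173.73]
(681, -130) [188.15 162.33] [216.59 184.34] [202.24 173.3 ]
[188 164] [214 189] [201.64 176.43] 518.5
top row 136 [178. 180. 177. 179. 181. 166.  82.   0.   0.   2.  13.   4.] [  9.   5.   1.   2.   8.   1.  22.  78. 135. 143. 141. 142.]
col [141. 142. 139. 140. 142. 145. 131.  61.  14.   2.   5.   7.  10.   3.
   8.   0.] [ 17.  16.  14.  13.   2.   9.   7.  20.  60.  93.  94.  88. 113. 184.
 181. 184.]
(684, -130) [287.46 118.07] [321.49 150.48] [304.46 134.03]
(681, -130) [287.5  119.07] [321.55 151.51] [304.51 135.04]
[288 100] [329 151] [308.69 127.14] 1270.5
```

>>> move_arm(
  commands=[
    [0,-4,2.5,0,0,0,0],
    [0,-4,2.5,0,0,0,0],
    [0,-4,2.5,0,0,0,0],
    [0,-4,2.5,0,0,0,0],
    [0,-4,2.5,0,0,0,0],
    [0,-2,1.5,0,0,0,0],
    [0,0,0,0,0,0,0],
  ],
)

```text
t: 20.65
position: [625.4, -166.2, 226.1]
tool_rot: [0.142, -3.124, -0.009]
force: [-0.2, -0.7, -1.2]
finger_gap: 23.6
```

```bash
python3 go.py 682.5 -130 220 95.6
```

```text
t 20.65 pos [ 625.37 -166.17  226.11] jaw 95.2 gap 23.6 F [-0.24 -0.73 -1.15] tilt [-0.01  0.   -1.  ] j6 -0.3510985921442739
turn z deg: -0.4 (j6 would change)
full turn deg: [ 0.35 -0.81 -0.39]
shift now  (cm): [-6.03  3.08  0.55]
shift after turn: [-6.05  3.04  0.54]
```

>>> move_arm(
  commands=[
    [0,-2,1,-0.3,0.3,-0.8,-0.4],
    [0,-2,1,0,0,0,0],
    [0,-1.5,0.8,0,0,0,0],
    [0,0,0,0,0,0,0],
    [0,0,0,0,0,0,0],
  ],
)

```text
t: 21.07
position: [677.5, -129.8, 216.8]
tool_rot: [0.158, -3.124, -0.006]
force: [0.3, -0.8, -2.0]
finger_gap: 24.3
```

```bash
python3 go.py 682.5 -130 210 95.6
```

```text
t 21.07 pos [ 677.53 -129.76  216.78] jaw 95.8 gap 24.3 F [ 0.3  -0.75 -2.03] tilt [-0.01  0.   -1.  ] j6 -0.2904707418378127
turn z deg: 0.2 (j6 would change)
full turn deg: [ 0.27 -0.79  0.18]
shift now  (cm): [-0.5  -0.08  0.67]
shift after turn: [-0.5  -0.08  0.67]
```

>>> move_arm(
  commands=[
    [0,-0.5,-0.1,0.3,0.3,-0.8,0.2],
    [0,0,0,0,0,0,0],
    [0,0,0,0,0,0,0],
  ],
)

```text
t: 21.32
position: [680.3, -131.5, 209.7]
tool_rot: [0.151, -3.133, -0.001]
force: [-0.2, 0.2, -0.7]
finger_gap: 23.7
```

```bash
python3 go.py 682.5 -130 210 95.6;python3 - <<'E'
from m import *
s=grab("scene","pics/scene12.png");crop(s,160,110,260,210,6,"pics/c12.png")
E
```

```text
t 21.32 pos [ 680.27 -131.49  209.74] jaw 95.5 gap 23.7 F [-0.18  0.16 -0.66] tilt [-0.01  0.   -1.  ] j6 -0.28711150928135326
turn z deg: -0.1 (j6 would change)
full turn deg: [ 0.04 -0.3  -0.07]
shift now  (cm): [-0.24  0.13 -0.03]
shift after turn: [-0.24  0.13 -0.03]
```

View pics/c12.png

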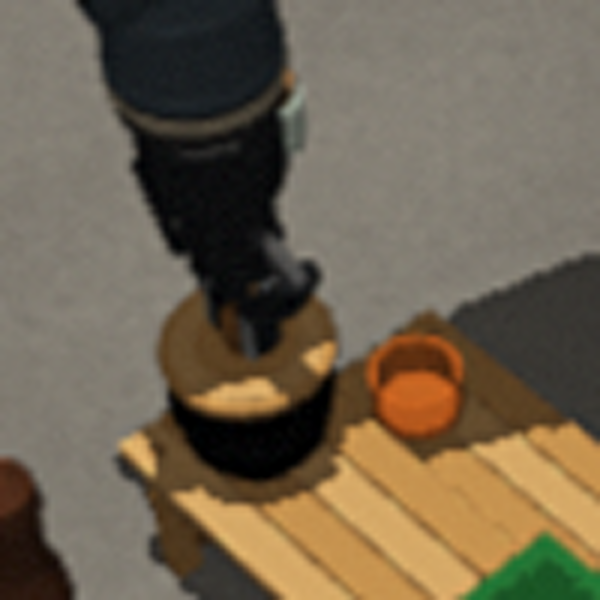

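>>> move_arm(
  commands=[
    [0,-0.2,0.1,0.6,0,-0.3,0],
    [0,0,0,0.5,0,0,0],
    [0,0,0,0,0,0,0],
  ],
)

```text
t: 21.62
position: [681.3, -131.4, 198.0]
tool_rot: [0.149, -3.138, -0.001]
force: [0.3, 0.4, -1.3]
finger_gap: 23.8
```

```bash
python3 go.py 682.5 -130 183 95.6
```

```text
t 21.62 pos [ 681.29 -131.4   198.01] jaw 95.5 gap 23.8 F [ 0.3   0.42 -1.3 ] tilt [-0.  0. -1.] j6 -0.28599878244311605
turn z deg: -0.1 (j6 would change)
full turn deg: [ 0.04  0.   -0.15]
shift now  (cm): [-0.13  0.13  1.5 ]
shift after turn: [-0.13  0.13  1.5 ]
```

>>> move_arm(
  commands=[
    [0,-0.1,0.1,0.4,0,0,0],
    [0,0,0,0.3,0,0,0],
    [0,0,0,0.2,0,0,0],
  ],
)

```text
t: 21.87
position: [682.0, -130.4, 188.5]
tool_rot: [-0.149, 3.138, 0.001]
force: [-0.5, -0.3, -0.8]
finger_gap: 23.7
```

>>> move_arm(
  commands=[
    [0,0,0,0.15,0,0,0],
  ],
)

```text
t: 21.95
position: [682.0, -130.4, 186.6]
tool_rot: [0.149, -3.138, -0.001]
force: [-0.1, 0.4, -1.1]
finger_gap: 23.7
```

>>> move_arm(
  commands=[
    [0,0,0,0.15,0,0,0],
  ],
)

```text
t: 22.03
position: [681.9, -130.3, 185.0]
tool_rot: [0.149, -3.138, -0.001]
force: [0.7, 0.4, -1.3]
finger_gap: 23.9
```

>>> move_arm(
  commands=[
    [0,0,0,0.12,0,0,0],
  ],
)

```text
t: 22.12
position: [682.0, -130.3, 183.6]
tool_rot: [0.149, -3.138, -0.001]
force: [0.4, 0.1, -0.4]
finger_gap: 23.5
```

>>> move_arm(
  commands=[
    [0,0,0,0.1,0,0,0],
  ],
)

```text
t: 22.2
position: [682.0, -130.3, 182.5]
tool_rot: [0.149, -3.138, -0.001]
force: [-1.3, 0.0, 10.3]
finger_gap: 23.7
```

>>> move_arm(
  commands=[
    [0,0,0,0.1,0,0,0],
  ],
)

```text
t: 22.28
position: [682.2, -130.3, 182.4]
tool_rot: [-0.149, 3.137, 0.001]
force: [-6.0, 1.4, 19.3]
finger_gap: 23.8
```

Seated at 182.4, against an expected 182.6. Opening and rising.

>>> move_arm(
  commands=[
    [0,0,0,-0.05,0,0,0],
    [0.3,0,0,0,0,0,0],
    [0.4,0,0,0,0,0,0],
    [0.6,0,0,0,0,0,0],
    [0.8,0,0,0,0,0,0],
    [1,0,0,-0.5,0,0,0],
    [1,0,0,-1,0,0,0],
    [1,0,0,-2,0,0,0],
  ],
)

```text
t: 22.95
position: [680.9, -130.1, 216.1]
tool_rot: [0.149, -3.135, -0.002]
force: [0.4, -0.1, 0.6]
finger_gap: 85.5
```

>>> move_arm(
  commands=[
    [1,0,0,-3,0,0,0],
    [1,1,0,-3,0,0,0],
    [1,3,2,0,0,0,0],
    [1,3,4,0,0,0,0],
    [1,2,4,0,0,0,0],
    [1,2,4,0,0,0,0],
    [1,2,4,0,0,0,0],
    [1,2,4,0,0,0,0],
  ],
)

```text
t: 23.62
position: [529.9, 56.9, 285.3]
tool_rot: [-0.134, 3.122, -0.004]
force: [0.9, 0.7, -0.2]
finger_gap: 85.1
```

```bash
python3 go.py 500 438 120 95.6;python3 - <<'E'
from m import *
s=grab("scene","pics/scene13.png");crop(s,160,110,280,210,6,"pics/c13.png")
t=grab("top","pics/top13.png");crop(t,250,90,370,190,6,"pics/c13t.png")
E
```

```text
t 23.62 pos [529.86  56.9  285.31] jaw 94.9 gap 85.1 F [ 0.86  0.75 -0.18] tilt [ 0.02 -0.   -1.  ] j6 0.02354135823022656
turn z deg: -0.7 (j6 would change)
full turn deg: [-0.2   0.93 -0.69]
shift now  (cm): [-0.02 38.28 16.4 ]
shift after turn: [-0.48 38.28 16.41]
```

View pics/c13.png

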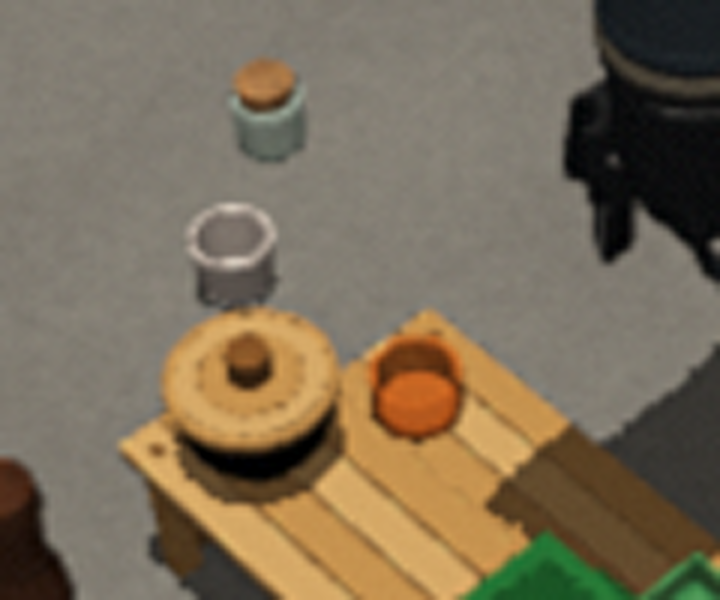

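View pics/c13t.png

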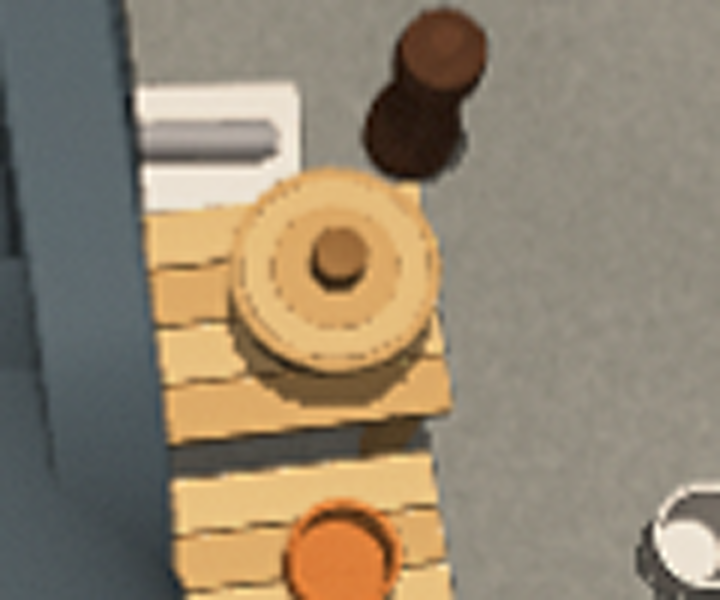

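The lid sits level on the bowl. Now the clear dish, at about (500,436).

>>> move_arm(
  commands=[
    [1,0,4,0,0,0.9,-0.7],
    [1,0,4,0,0,0,0],
    [1,0,4,1,0,0,0],
    [1,0,4,1,0,0,0],
    [1,0,4,2,0,0,0],
    [1,0,4,2,0,0,0],
    [1,0,4,2,0,0,0],
    [1,0,4,2,0,0,0],
  ],
)

```text
t: 24.38
position: [501.7, 366.8, 198.2]
tool_rot: [-0.149, 3.124, -0.001]
force: [1.4, -0.6, 0.5]
finger_gap: 85.6
```

>>> move_arm(
  commands=[
    [1,0,2.5,2,0,0,0],
    [1,0,0,2,0,0,0],
    [1,0,0,1,0,0,0],
    [1,0,0,0,0,0,0],
  ],
)

```text
t: 24.72
position: [497.8, 399.2, 141.9]
tool_rot: [-0.159, 3.128, -0.003]
force: [-0.7, -0.2, 1.0]
finger_gap: 85.4
```

```bash
python3 go.py 500 436 80 95.6;python3 - <<'E'
from m import *
s=grab("scene","pics/scene14.png");crop(s,310,230,410,320,7,"pics/c14.png")
t=load("pics/top0.png");s0=load("pics/scene0.png")
print(onz("top",[(118.6,211)],5), onz("top",[(111.5/5-.4+95,350/5-.4+140)],44))
for n,im,near in(("scene",s0,(355,284)),("top",t,(118,210))):
  for lo,hi in (((30,0,60),(110,70,255)),((40,0,60),(110,70,255))):
    c,h,a=blob(im,lo,hi,near);print(n,c,a,h.min(0),h.max(0),onz(n,[c],22))
E
```

```text
t 24.72 pos [497.78 399.22 141.87] jaw 95.8 gap 85.4 F [-0.69 -0.15  0.99] tilt [ 0.01 -0.   -1.  ] j6 0.5776758257373412
turn z deg: 0.2 (j6 would change)
full turn deg: [-0.13  0.57  0.24]
shift now  (cm): [-0.53  3.65  6.18]
shift after turn: [-0.52  3.65  6.18]
[[500.84 440.63   5.  ]] [[499.22 432.4   44.  ]]
scene [354.54 283.41] 422.5 [344 272] [366 295] [[500.84 436.97  22.  ]]
scene [354.45 283.52] 411.0 [344 272] [366 295] [[501.33 437.05  22.  ]]
top [117.54 210.13] 439.0 [105 199] [130 221] [[501.01 438.11  22.  ]]
top [117.57 210.2 ] 428.0 [105 199] [130 221] [[500.79 438.    22.  ]]
```

View pics/c14.png

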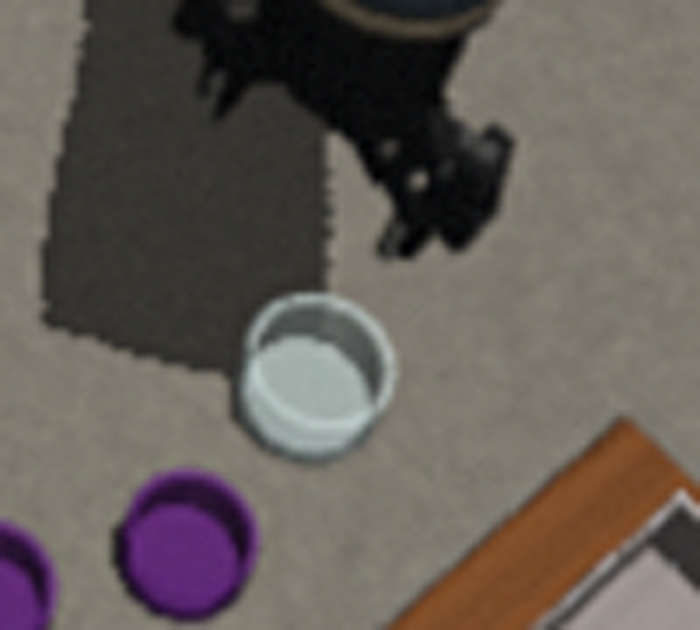

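The two views agree on the clear dish at (501,437.5). Aligning above it.

>>> move_arm(
  commands=[
    [1,-0.5,3.5,1,0,0.5,0.2],
    [1,0,0,1.5,0,0,0],
    [1,0,0,1.5,0,0,0],
    [1,0,0,0,0,0,0],
    [1,0,0,0,0,0,0],
  ],
)

```text
t: 25.18
position: [504.8, 432.7, 109.7]
tool_rot: [-0.143, 3.131, 0.003]
force: [-0.2, -0.2, 0.2]
finger_gap: 85.4
```

```bash
python3 go.py 501 437.5 70 95.6
```

```text
t 25.18 pos [504.84 432.66 109.67] jaw 95.2 gap 85.4 F [-0.21 -0.21  0.21] tilt [ 0.01  0.   -1.  ] j6 0.6186945111462357
turn z deg: -0.4 (j6 would change)
full turn deg: [ 0.09  0.44 -0.37]
shift now  (cm): [0.37 0.51 3.97]
shift after turn: [0.37 0.51 3.97]
```

>>> move_arm(
  commands=[
    [1,0.4,0.5,1.5,0,0.4,-0.4],
    [1,0,0,1.5,0,0,0],
    [1,0,0,1.5,0,0,0],
    [1,0,0,0,0,0,0],
    [1,0,0,0,0,0,0],
  ],
)

```text
t: 25.6
position: [503.4, 437.3, 69.2]
tool_rot: [-0.151, 3.132, 0.011]
force: [0.3, 0.3, -0.5]
finger_gap: 85.6
```

```bash
python3 go.py 501 437.5 40 95.6
```

```text
t 25.6 pos [503.44 437.34  69.23] jaw 95.5 gap 85.6 F [ 0.31  0.33 -0.46] tilt [ 0.01  0.01 -1.  ] j6 0.6184584971063319
turn z deg: -0.1 (j6 would change)
full turn deg: [ 0.37  0.37 -0.1 ]
shift now  (cm): [0.26 0.02 2.92]
shift after turn: [0.26 0.02 2.92]
```

>>> move_arm(
  commands=[
    [1,0.2,0,1,0.4,0.4,0],
    [1,0,0,1,0,0,0],
    [1,0,0,0,0,0,0],
    [1,0,0,0,0,0,0],
  ],
)

```text
t: 25.93
position: [502.3, 437.7, 50.2]
tool_rot: [-0.15, 3.137, 0.001]
force: [0.2, -0.1, 0.3]
finger_gap: 85.7
```

```bash
python3 go.py 501 437.5 6 95.6;python3 - <<'E'
from m import *
s=grab("scene","pics/scene15.png");crop(s,310,230,410,320,7,"pics/c15.png")
t=grab("top","pics/top15.png");crop(t,70,160,170,250,7,"pics/c15t.png")
E
```

```text
t 25.93 pos [502.28 437.73  50.18] jaw 95.5 gap 85.7 F [ 0.19 -0.12  0.27] tilt [ 0.  0. -1.] j6 0.62112468295932
turn z deg: -0.1 (j6 would change)
full turn deg: [ 0.04  0.06 -0.12]
shift now  (cm): [ 0.13 -0.01  4.42]
shift after turn: [ 0.13 -0.01  4.42]
```

View pics/c15.png

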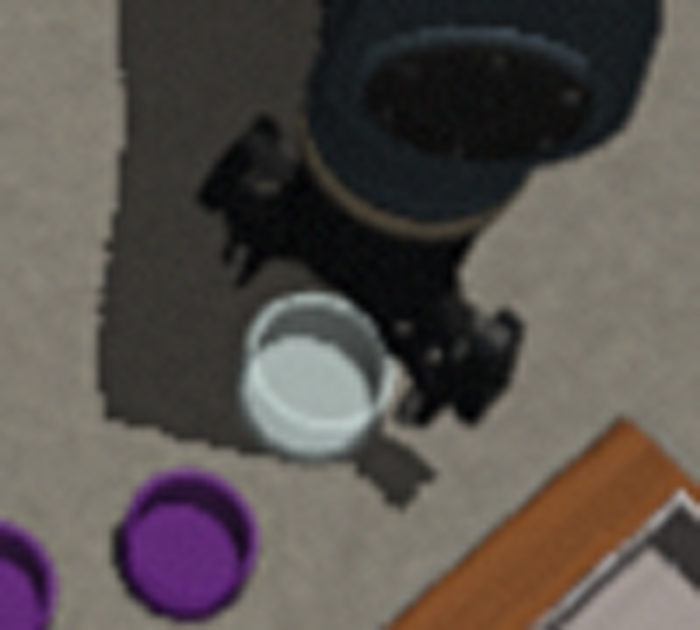

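View pics/c15t.png

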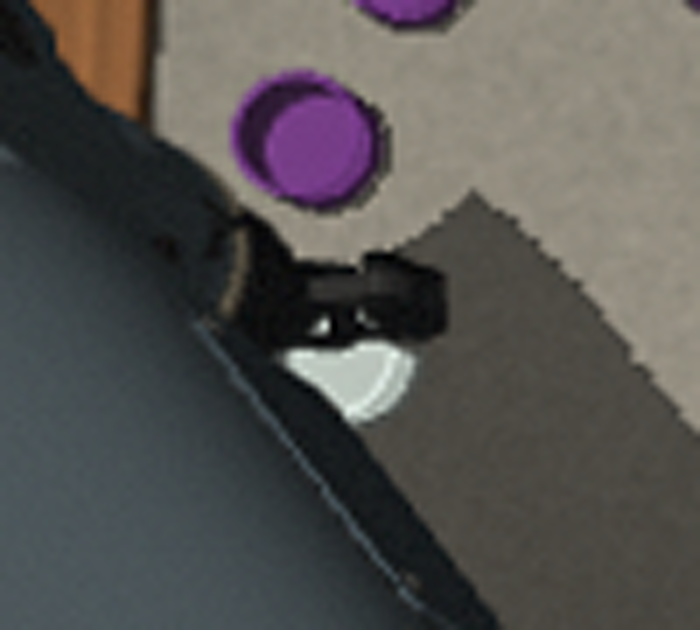

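```bash
python3 - <<'E'
from h import *
j=np.radians(95.5);u=np.array([np.cos(j),np.sin(j),0]);T=np.array([502.3,437.7,63])
X=np.array([T-42.5*u,T+42.5*u,T,[501,437.5,44],[501,437.5,0]])
print((proj("scene",X)-[310,230]+.43)*7);print((proj("top",X)-[70,160]+.43)*7)
E
```

```text
[[254.38 277.26]
 [408.17 405.9 ]
 [330.15 340.64]
 [324.12 357.08]
 [306.85 398.27]]
[[404.2  325.18]
 [202.53 348.28]
 [303.61 336.7 ]
 [319.62 346.4 ]
 [354.1  361.13]]
```

The projected tips match the image and the dish is centred between the fingers. Descending.

>>> move_arm(
  commands=[
    [1,0.1,0,1.2,0,0,0],
    [1,0,0,1.2,0,0,0],
    [1,0,0,1,0,0,0],
    [1,0,0,0.3,0,0,0],
    [1,0,0,0,0,0,0],
  ],
)

```text
t: 26.45
position: [502.2, 438.3, 12.6]
tool_rot: [-0.15, 3.135, 0.004]
force: [-1.6, -0.3, -0.2]
finger_gap: 85.4
```

```bash
python3 go.py 501 437.5 6 95.6
```

```text
t 26.45 pos [502.17 438.33  12.59] jaw 95.5 gap 85.4 F [-1.59 -0.25 -0.15] tilt [ 0.  0. -1.] j6 0.6218934175454075
turn z deg: -0.1 (j6 would change)
full turn deg: [ 0.13  0.18 -0.11]
shift now  (cm): [ 0.13 -0.07  0.66]
shift after turn: [ 0.13 -0.07  0.66]
```

>>> move_arm(
  commands=[
    [1,0.1,-0.1,0.5,0,0,0],
    [0.8,0,0,0,0,0,0],
    [0.6,0,0,0,0,0,0],
    [0.4,0,0,0,0,0,0],
    [0.2,0,0,0,0,0,0],
    [0.2,0,0,0,0,0,0],
  ],
)

```text
t: 26.95
position: [501.9, 437.6, 9.1]
tool_rot: [-0.15, 3.133, 0.006]
force: [-0.4, -0.0, -1.1]
finger_gap: 65.4
```

```bash
python3 go.py 501 437.5 6 5.6
```

```text
t 26.95 pos [501.86 437.65   9.12] jaw 95.5 gap 65.4 F [-0.36 -0.03 -1.06] tilt [ 0.  0. -1.] j6 0.6215292131304243
turn z deg: 89.9 (j6 would change)
full turn deg: [ 0.36  0.06 89.88]
shift now  (cm): [ 0.09 -0.01  0.31]
shift after turn: [-0.   -0.09  0.31]
```

>>> move_arm(
  commands=[
    [0.2,0,0,-1.5,0,0,0],
    [0.2,0,0,-3,0,0,0],
    [0.2,0,0,-3.5,0,0,4],
    [0.2,0,0,-4,0,0,7],
    [0.2,0,0,-4,0,0,7],
    [0.2,0,0,-4,0,0,7],
    [0.2,0,0,-2,0,0,7],
    [0.2,0,0,0,0,0,7],
  ],
)

```text
t: 27.62
position: [498.5, 434.7, 237.1]
tool_rot: [-0.929, -3.001, 0.0]
force: [-0.2, -0.2, -2.5]
finger_gap: 65.7
```

>>> move_arm(
  commands=[
    [0.2,0,0,0,0,0,7],
    [0.2,0,0,0,0,0,7],
    [0.2,0,0,0,0,0,7],
    [0.2,0,0,0,0,0,7],
    [0.2,0,0,0,0,0,7],
    [0.2,0,0,0,0,0,7],
    [0.2,0,0,0,0,0,7],
    [0.2,0,0,0,0,0,4],
  ],
)

```text
t: 28.28
position: [499.7, 435.7, 241.6]
tool_rot: [2.2, 2.242, 0.01]
force: [-0.5, 0.6, -2.0]
finger_gap: 65.6
```

```bash
python3 go.py 673 -10.5 225 5.6
```

```text
t 28.28 pos [499.7  435.72 241.58] jaw 1.1 gap 65.6 F [-0.51  0.63 -1.97] tilt [ 0.  0. -1.] j6 2.2691072215898345
turn z deg: -4.5 (j6 would change)
full turn deg: [ 0.29 -0.22 -4.52]
shift now  (cm): [-44.95  16.48   1.56]
shift after turn: [-46.11  12.89   1.54]
```

>>> move_arm(
  commands=[
    [0.2,0,0,0,0,0,-4.5],
    [0.2,-4,1,0,0,0,0],
    [0.2,-4,1,0,0,0,0],
    [0.2,-4,1,0,0,0,0],
    [0.2,-4,1,0,0,0,0],
    [0.2,-4,1.2,0,0,0,0],
    [0.2,-4,1.2,0,0,0,0],
    [0.2,-4,1.2,0,0,0,0],
  ],
)

```text
t: 28.95
position: [599.7, 166.3, 239.7]
tool_rot: [-2.101, -2.335, -0.011]
force: [0.5, 0.6, -0.8]
finger_gap: 65.3
```

>>> move_arm(
  commands=[
    [0.2,-4,1.2,0,0,0,0],
    [0.2,-4,1.2,0,0,0,0],
    [0.2,-4,1.2,0,0,0,0],
    [0.2,-3,1,0,0,0,0],
    [0.2,0,0,0,0,0,0],
    [0.2,0,0,0,0,0,0],
  ],
)

```text
t: 29.45
position: [662.3, 11.3, 239.1]
tool_rot: [2.11, 2.326, 0.01]
force: [0.3, 0.6, -1.0]
finger_gap: 65.4
```

```bash
python3 go.py 673 -10.5 210 5.6
```

```text
t 29.45 pos [662.27  11.29 239.15] jaw 5.6 gap 65.4 F [ 0.34  0.64 -0.97] tilt [ 0.01  0.   -1.  ] j6 1.488480906745614
turn z deg: -0.0 (j6 would change)
full turn deg: [ 0.31 -0.21 -0.02]
shift now  (cm): [-2.28  0.84  2.91]
shift after turn: [-2.28  0.84  2.91]
```

>>> move_arm(
  commands=[
    [0.2,-1.2,0.4,0,0.3,-0.2,0],
    [0.2,-1.1,0.4,1,0,0,0],
    [0.2,0,0,1,0,0,0],
    [0.2,0,0,0,0,0,0],
    [0.2,0,0,0,0,0,0],
  ],
)

```text
t: 29.87
position: [672.9, -10.6, 217.1]
tool_rot: [-2.109, -2.328, -0.001]
force: [-0.0, -0.7, -0.9]
finger_gap: 65.5
```

```bash
python3 go.py 673 -10.5 210 5.6;python3 - <<'E'
from m import *
s=grab("scene","pics/scene16.png");crop(s,160,110,290,240,5,"pics/c16.png")
E
```

```text
t 29.87 pos [672.89 -10.59 217.06] jaw 5.6 gap 65.5 F [-0.05 -0.66 -0.86] tilt [ 0.  0. -1.] j6 1.4561927465805273
turn z deg: 0.0 (j6 would change)
full turn deg: [ 0.02 -0.03  0.05]
shift now  (cm): [0.01 0.01 0.71]
shift after turn: [0.01 0.01 0.71]
```

View pics/c16.png

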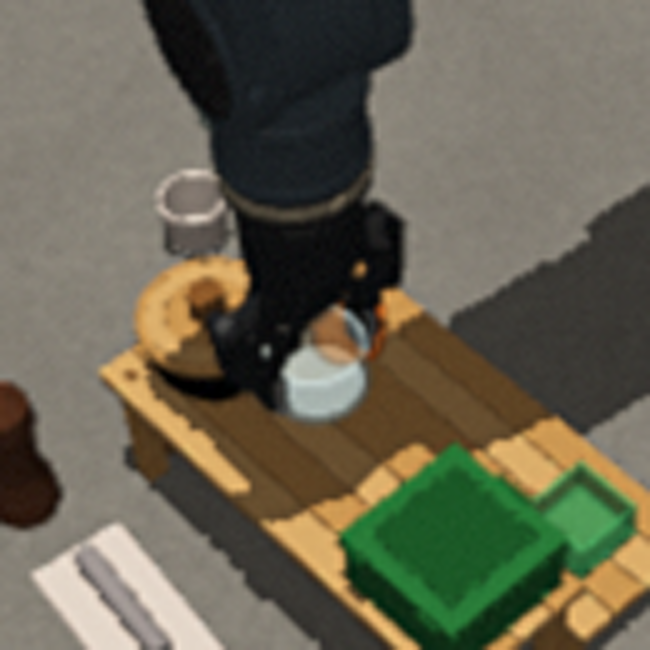

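>>> move_arm(
  commands=[
    [0.2,0,0,1.5,0,0,0],
    [0.2,0,0,1.5,0,0,0],
    [0.2,0,0,1.5,0,0,0],
    [0.2,0,0,0,0,0,0],
    [0.2,0,0,0,0,0,0],
  ],
)

```text
t: 30.33
position: [673.1, -7.5, 173.3]
tool_rot: [2.104, 2.331, 0.005]
force: [0.1, -0.2, -0.9]
finger_gap: 65.6
```

```bash
python3 go.py 673 -10.5 140 5.6
```

```text
t 30.33 pos [673.15  -7.48 173.33] jaw 5.9 gap 65.6 F [ 0.14 -0.23 -0.94] tilt [ 0.  0. -1.] j6 1.4567790007949017
turn z deg: 0.3 (j6 would change)
full turn deg: [ 0.21 -0.05  0.26]
shift now  (cm): [-0.3  -0.06  3.33]
shift after turn: [-0.3  -0.06  3.33]
```

>>> move_arm(
  commands=[
    [0.2,-0.3,0,1,0.2,0,0.3],
    [0.2,0,0,1,0,0,0],
    [0.2,0,0,1,0,0,0],
    [0.2,0,0,0,0,0,0],
    [0.2,0,0,0,0,0,0],
  ],
)

```text
t: 30.75
position: [674.5, -10.1, 143.1]
tool_rot: [2.11, 2.326, 0.004]
force: [-0.0, 0.8, -0.2]
finger_gap: 65.6
```

```bash
python3 go.py 673 -10.5 126 5.6;python3 - <<'E'
from m import *
s=grab("scene","pics/scene17.png");crop(s,160,110,290,240,5,"pics/c17.png")
E
```

```text
t 30.75 pos [674.55 -10.1  143.11] jaw 5.6 gap 65.6 F [-0.04  0.77 -0.22] tilt [ 0.  0. -1.] j6 1.4580246785210658
turn z deg: -0.0 (j6 would change)
full turn deg: [ 0.17 -0.03 -0.02]
shift now  (cm): [-0.03 -0.16  1.71]
shift after turn: [-0.03 -0.16  1.71]
```

View pics/c17.png

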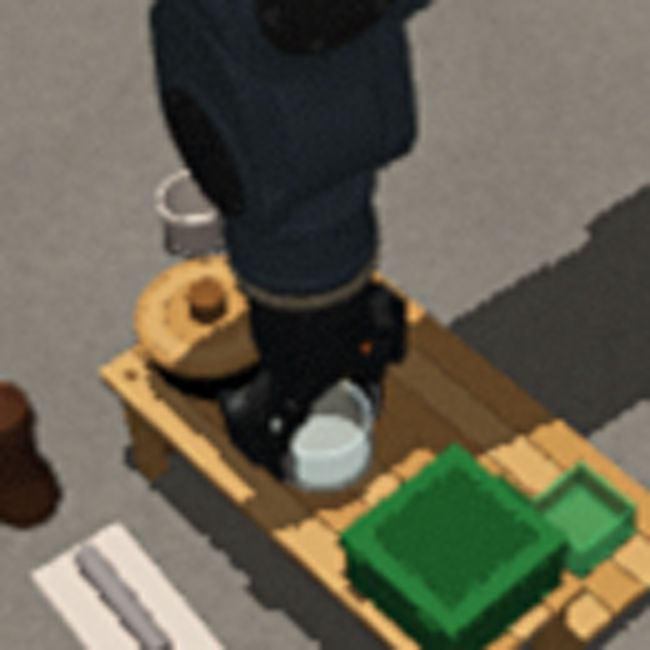

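The dish is over the middle of the upper step with about 19 mm left. Lowering in small steps.

>>> move_arm(
  commands=[
    [0.2,0,-0.1,0.6,0.2,0,0],
    [0.2,0,0,0.5,0,0,0],
    [0.2,0,0,0.3,0,0,0],
  ],
)

```text
t: 31.05
position: [674.1, -10.3, 129.2]
tool_rot: [2.111, 2.327, 0.001]
force: [-0.3, -0.9, -1.6]
finger_gap: 65.5
```

>>> move_arm(
  commands=[
    [0.2,0,0,0.1,0,0,0],
  ],
)

```text
t: 31.13
position: [673.9, -10.3, 127.5]
tool_rot: [-2.111, -2.327, -0.001]
force: [0.6, 0.2, -0.7]
finger_gap: 65.3
```

>>> move_arm(
  commands=[
    [0.2,0,0,0.1,0,0,0],
  ],
)

```text
t: 31.22
position: [673.8, -10.3, 126.3]
tool_rot: [-2.111, -2.327, -0.0]
force: [-0.6, 0.4, -1.8]
finger_gap: 65.4
```

>>> move_arm(
  commands=[
    [0.2,0,0,0.1,0,0,0],
  ],
)

```text
t: 31.3
position: [673.8, -10.3, 125.2]
tool_rot: [-2.111, -2.327, -0.0]
force: [-0.2, -0.4, -1.2]
finger_gap: 65.4
```

>>> move_arm(
  commands=[
    [0.2,0,0,0.1,0,0,0],
  ],
)

```text
t: 31.38
position: [673.9, -10.3, 124.2]
tool_rot: [-2.111, -2.327, -0.001]
force: [0.5, -1.0, -1.2]
finger_gap: 65.5
```

>>> move_arm(
  commands=[
    [0.2,0,0,0.1,0,0,0],
  ],
)

```text
t: 31.47
position: [673.9, -10.2, 123.2]
tool_rot: [-2.111, -2.327, -0.001]
force: [-0.8, 1.2, -1.1]
finger_gap: 65.5
```

>>> move_arm(
  commands=[
    [0.2,0,0,0.1,0,0,0],
  ],
)

```text
t: 31.55
position: [673.9, -10.2, 122.9]
tool_rot: [2.11, 2.327, 0.002]
force: [-9.6, 1.2, 18.1]
finger_gap: 65.6
```

>>> move_arm(
  commands=[
    [0.2,0,0,0.05,0,0,0],
  ],
)

```text
t: 31.63
position: [674.0, -10.2, 123.1]
tool_rot: [2.11, 2.326, 0.002]
force: [-1.5, -0.1, 0.8]
finger_gap: 65.2
```

Touchdown at 123. Releasing and rising.

>>> move_arm(
  commands=[
    [0.8,0,0,0,0,0,0],
    [0.85,0,0,0,0,0,0],
    [0.95,0,0,0,0,0,0],
    [1,0,0,0,0,0,0],
    [1,0,0,0,0,0,0],
    [1,0,0,-1,0,0,0],
    [1,0,0,-2,0,0,0],
    [1,0,0,-4,0,0,0],
  ],
)

```text
t: 32.3
position: [670.6, -10.2, 188.4]
tool_rot: [-2.106, -2.321, 0.009]
force: [1.2, 0.2, -0.1]
finger_gap: 85.9
```

>>> move_arm(
  commands=[
    [1,0,0,-4,0,0,0],
    [1,0,-2,-2,0,0,0],
    [1,3,-3,0,0,0,0],
    [1,3,-3,0,0,0,0],
    [1,3,-3,0,0,0,0],
    [1,4,-1,0,0,0,0],
    [1,4,-1,0,0,0,0],
    [1,4,-1,0,0,0,0],
  ],
)

```text
t: 32.97
position: [511.3, 183.1, 266.0]
tool_rot: [2.119, 2.31, 0.012]
force: [0.1, -0.0, -0.1]
finger_gap: 85.3
```

>>> move_arm(
  commands=[
    [1,4,-2,0,0,0,0],
    [1,4,-2,0,0,0,0],
    [1,4,-2,0,0,0,0],
    [1,4,-2,0,0,0,0],
    [1,4,-2,0,0,0,0],
    [1,0,0,0,0,0,0],
  ],
)

```text
t: 33.47
position: [398.1, 365.4, 270.5]
tool_rot: [2.114, 2.315, 0.022]
force: [-0.2, 0.2, 0.1]
finger_gap: 85.5
```

```bash
python3 - <<'E'
from m import *
st=manip.read_state();print(st["t"],st["position"],st["finger_gap"])
s=grab("scene","pics/scene18.png");crop(s,160,110,310,250,5,"pics/c18.png")
t=grab("top","pics/top18.png");crop(t,185,100,345,230,5,"pics/c18t.png")
E
```

```text
33.4667 [398.12 365.43 270.47] 85.54237342934564
```

View pics/c18.png

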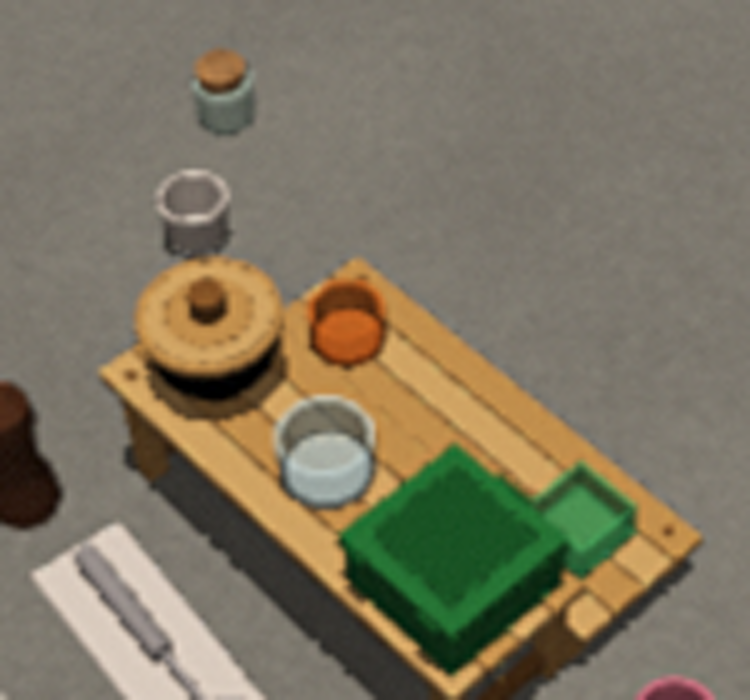

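View pics/c18t.png

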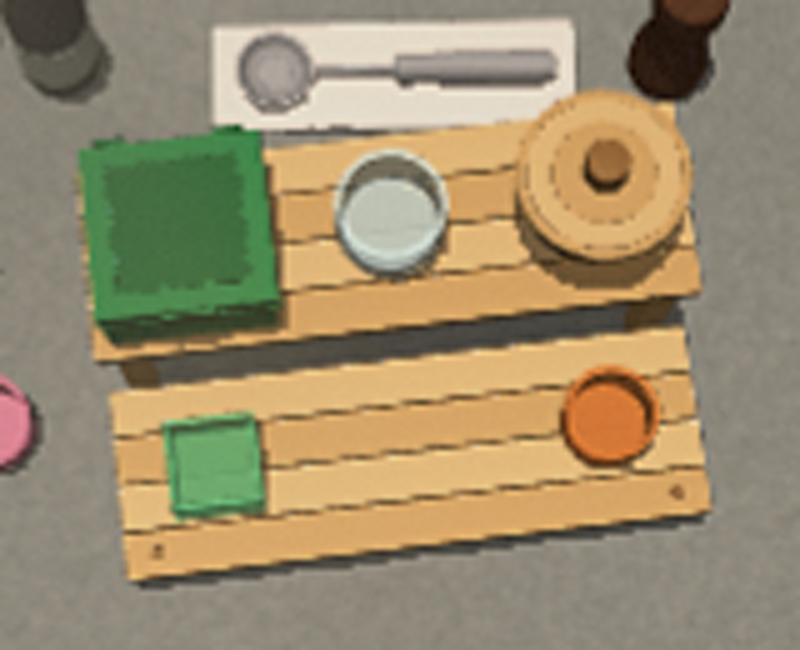

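All the pieces look placed. A final numeric check in the top view.

```bash
python3 - <<'E'
from m import *
g=lambda a:[np.array(x)/5-0.4+[185,100] for x in a]
O=np.array([613.5,-16]);j=np.radians(5.6);A=np.c_[[np.cos(j),np.sin(j)],[-np.sin(j),np.cos(j)]]
f=lambda n,p,z:print(n,onz("top",g([p]),z)[0],((onz("top",g([p]),z)[0,:2]-O)@A))
f("clear rim",(391,204),159);f("clear base",(390,226),117)
f("lid disc",(604,175),178);f("knob",(608,163),200)
f("green rim",(214,464),81);f("amber rim",(609,415),83)
b=onz("top",g([(80,150),(262,130),(280,300),(97,320)]),172).mean(0);print("box",b)
h=lambda a:[np.array(x)/5-0.4+[160,110] for x in a]
F=lambda n,p,z:print("scene",n,onz("scene",h([p]),z)[0],((onz("scene",h([p]),z)[0,:2]-O)@A))
F("clear rim",(325,437),159);F("lid disc",(208,316),178);F("knob",(207,286),200);F("amber rim",(346,316),83)
a=load("pics/top0.png").astype(int);c=load("pics/top18.png").astype(int)
for n,(x,y) in dict(cup=(367,180),jar=(403,210)).items(): print(n,"mean diff",abs(a-c)[y-14:y+14,x-14:x+14].mean())
a=load("pics/scene0.png").astype(int);c=load("pics/scene18.png").astype(int); print("bowl base",abs(a-c)[186:193,190:212].mean())
E
```

```text
clear rim [671.75 -12.22 159.  ] [58.34 -1.92]
clear base [672.41 -12.61 117.  ] [58.96 -2.37]
lid disc [ 679.78 -131.42  178.  ] [  54.7  -121.34]
knob [ 678.87 -130.69  200.  ] [  53.87 -120.52]
green rim [538.29  94.8   81.  ] [-64.04 117.61]
amber rim [ 562.94 -141.56   83.  ] [ -62.57 -120.03]
box [657.78 106.98 172.  ]
scene clear rim [676.39  -8.83 159.  ] [63.28  1.  ]
scene lid disc [ 686.32 -127.64  178.  ] [  61.57 -118.21]
scene knob [ 680.55 -133.03  200.  ] [  55.31 -123.02]
scene amber rim [ 572.61 -136.06   83.  ] [ -52.41 -115.5 ]
cup mean diff 9.705357142857142
jar mean diff 9.247448979591837
bowl base 3.367965367965368
```

```bash
python3 - <<'E'
from m import *
for n,pts in(("top",dict(cup=(367,180),jar=(403,210),bg=(330,300))),("scene",dict(cup=(199,152),jar=(205,128),bowlbase=(203,190)))):
    a=cv2.cvtColor(load(f"pics/{n}0.png"),6);c=cv2.cvtColor(load(f"pics/{n}18.png"),6)
    for k,(x,y) in pts.items():
        r=cv2.matchTemplate(c[y-22:y+22,x-22:x+22],a[y-14:y+14,x-14:x+14],cv2.TM_CCOEFF_NORMED); m=cv2.minMaxLoc(r); print(n,k,m[1],np.array(m[3])-8)
print(manip.read_state()["dq"])
E
```

```text
top cup 0.9993453621864319 [0 0]
top jar 0.9970976710319519 [0 0]
top bg 0.8700582981109619 [0 0]
scene cup 0.43647411465644836 [0 0]
scene jar 0.9872875213623047 [0 0]
scene bowlbase 0.6017126441001892 [3 3]
[-0.06 -0.   -0.01 -0.   -0.01 -0.02]
```

>>> move_arm(
  commands=[
    [1,0,0,0,0,0,0],
    [1,0,0,0,0,0,0],
    [1,0,0,0,0,0,0],
    [1,0,0,0,0,0,0],
  ],
)

```text
t: 33.9
position: [403.0, 359.0, 271.8]
tool_rot: [2.119, 2.307, 0.023]
force: [-0.2, -0.7, -0.9]
finger_gap: 85.7
```

```bash
python3 -c "
from rig import workorder
print(workorder.finish_job())"
```

```text
the job is handed in; nothing more can be done
None
```

All three dishes and the lid are in place, and I handed the job in at about 34 s. Each piece was lowered to contact, then released, and the arm is clear of everything.

Last checks, top camera, in the stand frame (target in brackets):

| Piece | Measured x, y (mm) | Target x, y (mm) |
|---|---|---|
| Clear dish | +58, −2 | +60, 0 |
| Amber dish | −63, −120 | −60, −120 |
| Green dish | −64, +118 | −60, +120 |
| Lid | +54 to +55, −121 | +60, −120 (nominal bowl centre) |

- **Green dish:** it looks parallel to the stand, measured within about 1 degree.
- **Lid:** its plug passed inside the rim and it seated at the expected height (tool at 182.4 mm, expected 182.6). It looks level in both views. I put the bowl's centre at about x +58 mm, so the lid is roughly 3–5 mm off it.
- **Salt jar and cup:** the top view shows no shift for either.

Checks that disagreed or failed:
- **Camera disagreement:** the scene camera reads up to about 10 mm differently from the top camera, for example amber at (−52, −115). Both readings are within the limits.
- **Weak image matches:** the scene-view comparison against the starting picture matched poorly for the cup and for the bowl's base (the base by 3 pixels each way). I judged this to be something else in the patches (the lid, at the bowl) and did not look further. So the bowl not having moved rests on the lid's position and the light seating force.
- **Mistaken move:** after gripping the green dish, one row went 1 cm down instead of up. It raised the dish a little in the fingers, and I placed it by contact with no other effect seen.

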